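Charge the battery pack from the blocked case

ROBOT

A 6-joint arm with a two-finger parallel gripper is mounted at the origin on a cart in front of the work surface, level with it; the furniture and walls round the work are solid. World frame = base frame: x ahead of the robot, y to its left, z up, the work surface at z = 0. Lengths are in mm, angles in rad, forces in N, time in s.
With the tool pointing down it reaches from about 275 to 875 mm from the base axis. Payload 12.5 kg.
Tool frame: the origin (TCP) lies on the centre line of the jaws, within the pads' length; the fingertips stand 25 mm ahead of it and the grasp point (between the pads) lies 6 mm ahead of it; z points along the fingers, y is the line along which they close (so a half turn about z gives the same grasp; the last joint's range is limited). The gripper opens to 85 mm and grips with 20 to 120 N. Pads are 22 mm wide; open, the fingers measure 114 mm over their backs; the gripper's body (76 mm by 85 mm) begins 54 mm behind the grasp point. The pads swing forward as they close: fully open they stand 13 mm farther back than shut.
Start: joints at [1.028, 0.351, 1.652, -0, 1.139, -0.085], TCP at [243.055, 493.365, 228.49] pointing down, gripper open.
Joint ranges: [-2.75, 2.75], [-0.79, 2.1], [0.01, 2.65], [-1.57, 4.71], [0.07, 3.14], [-2.87, 2.87]. Speed limits (rad/s): [2.22, 2.22, 2.79, 3.14, 3.14, 3.14].

INTERFACE

Orientations are given as a rotation vector (axis times angle).
In Python, from rig import bot, optics gives the robot as it stands.
- The arm moves only by the shell command python3 -m pendant 'ROWS' [FORCE]. ROWS is text: rows parted by semicolons, each of 7 numbers parted by spaces: the shift along the tool's x, y, z in mm, then the turn, a rotation vector about the tool's x, y, z in rad, then the gripper command: -1 is shut, 1 is fully open, values between are in proportion. In form: dx dy dz ax ay az grip; .... A call has 1 to 8 rows; each row is the pose to reach, as a shift and turn from the pose commanded when the call began, along the tool's axes at that moment; what a row does not reach only later rows make up. A row lasts 1/12 s, in which the tool goes at most 41.7 mm and 7.16 degrees, less where a joint would pass 70% of its speed; a pose out of reach is approached as far as the arm can. A call with a gripper value outside its range is refused whole. The fingers move at their own pace and stop on an object; FORCE is the grip in N (left out, the last holds). Time passes only in rows, so rows that repeat a pose let the fingers close. It gives the time, the measured TCP pose, the force, the opening and the grip force at its end, in the units of the state.
- bot.get_obs(): the state, without advancing time (a new reading comes with each control period).
- optics.get_image(name): name is "scene" or "top" or "wrist"; returns a dict with "img" (384x512x3 uint8, red, green, blue), "fovy" (degrees; the focal length in pixels is half the picture's height over the tangent of half this angle, whatever the lens; pixels are square), "cx", "cy" (the principal point, pixels), "D" ([k1, k2, p1, p2, k3] as OpenCV has them; the pictures are not rectified), "world_from_camera" (4x4, takes a point from camera to world coordinates). Camera axes: x right, y down, z forward; pixel columns grow to the right and rows downward; lengths in mm; the calibration is good to about 2 mm. A picture is of the moment at which its call begins. There is no depth.
- bot.job_done(): hands the job in; it is judged then, once.
The state is a dict: "t": time; "joints": joint angles; "qvel": joint speeds; "effort": joint torques, N m; "ee_pos": TCP position; "tool_rot": TCP orientation; "contact_force": force on the tool from outside, world axes, zero at the start; "wrist_torque": the same for the moment, N m; "opening": finger opening in mm; "finger_force": force on a finger pad.
Only numpy, scipy, OpenCV 4.12 (cv2) and the standard library are available. Lean on these libraries where they do the work, as an engineer would, in place of code of your own. Each camera call takes 0.05 s, during which the arm holds its last target. There are 200 camera calls.

TASK

Put the grey battery pack from the orange-lidded case on charge. A carton stands on the lid: first lift it off and set it down upright on the bench, then swing the lid over past its balance point so that it stays open by itself. Take the pack out and slide it, brass contacts first, into the hooded bay of the white charging dock as far as it goes; leave the lid open, the carton standing, and everything else on the bench where it is.

Things in the scene. Friction and masses are not known exactly. Their poses are not given: they have to be found in the camera images.
- case: Black open case, fixed. Origin on the bench; -x is its front, towards the robot. Outside x -92 to +86, y -75 to +75, 54 mm high; walls 6, floor 6 mm thick. A fixed grey plate inside (x +35 to +80 mm, full width, underside 44, top 49 mm above the bench) covers the pack's rear part: draw the pack forward (-x) about 52 mm, then it lifts straight up.
- lid (a joint): Angle of the orange lid (178 x 150 x 10 mm, 0.25 kg) about its hinge along the rear top edge of the case. 0 = closed, grows as the front edge swings up and back to the stop at 1.95. Lightly damped: let go below about 1.4 it falls shut, above about 1.65 it falls on open to the stop; let go well beyond that.
- lid_hinge (a point): Middle of the hinge line, fixed on the case: 86 mm behind the case origin (+x) and 54 mm above the bench; the hinge line runs along the case's y.
- knob (a point): Centre of the black pull at the lid's front edge: a round bar along the case's y, 32 mm long with domed ends, 22 mm thick, on a tab 14 mm wide; 206 mm from the hinge line, 28 mm in front of the lid's edge. With the lid closed it is 59 mm above the bench. Pinched across its domed ends it can pivot between the fingers.
- film_box: White and green carton, 54 (x) x 118 (y) x 54 (z) mm, 0.16 kg, standing on the closed lid (lid top 64 mm above the bench). Origin at the centre of its underside, z up. To be set upright on the bench anywhere free, for instance between case and dock.
- pack: Battery pack, 100 (x) x 40 (y) x 32 (z) mm, 0.18 kg, lying along the case's x on its floor. Grey, three brass contact strips at its -x end, blue cap over the last 18 mm at +x. Origin: centre of its underside. At the start the contact end points to the case's front, uncovered; the last 41 mm or so at the blue end lie under the cover plate.
- contact_end (a point): Middle of the pack's face with the brass contacts (-x end), 16 mm above its underside.
- tail_end (a point): Middle of the pack's blue end face (+x end), 16 mm above its underside.
- dock: Charging dock, fixed. Origin on the bench. Deck 90 mm wide, 8 mm thick, x -80 to +70 mm; open apron in front. From x = +12 mm a white hood (74 mm wide, top at 52 mm) covers a bay open to -x: 50 mm wide, 38 mm high above the deck, 45 mm deep to its rigid end wall at x = +57. The pack slides in along +x on the deck; when home, 55 mm of its blue end stick out.
- bay_end (a point): Middle of the end wall of the bay (dock x = +57 mm), 24 mm above the bench: where the middle of the contact face comes to lie.
- tip_box: Bystander: blue box with a clear lid, 68 x 120 x 58 mm, behind on the right. Origin at the centre of its underside.
- slide_box: Bystander: small green box, 34 x 87 x 35 mm, on the left. Origin at the centre of its underside.
Not all that is in view belongs to the job. Leave any pink look-alike of the film_box alone.

How it is judged:
By the outcome, as a careful person would: the job done as asked, in the order asked, and still so for the second after the job is handed in, with the robot touching nothing.
It also fails if it takes over 72 s, if anything falls off the work surface, if the arm or the gripper's body presses on something with over 40 N, if the wrist force passes 120 N, or if a joint passes its speed limit or range.

## Working session

There is one attempt and no reset: what is moved stays moved. The work goes in short steps, Python scripts to look and compute and a shell command to move; the robot and the scene stay as the last step left them, time stands still between calls to the robot, and variables do not carry over. Pictures are saved under pics/ and viewed, at most 10 in all, crops included, and the job is handed in when it is done.

```bash
mkdir -p pics; ls
python3 - <<'E'
from rig import bot,optics
import cv2,numpy as np
for n in("scene","top","wrist"):
    d=optics.get_image(n);cv2.imwrite(f"pics/{n}0.png",d["img"][:,:,::-1]);print(n,d["fovy"],d["cx"],d["cy"],d["D"],np.round(d["world_from_camera"],3).tolist())
a=cv2.imread("pics/scene0.png");b=cv2.imread("pics/top0.png")
cv2.imwrite("pics/st0.png",cv2.resize(np.hstack([a,b]),(800,300)))
print(bot.get_obs())
E
```

```text
pics
scene 42.77468852412946 261.6683652355312 184.90420317424204 [-0.16361622  0.          0.          0.          0.        ] [[-0.972, -0.187, 0.142, 313.823], [-0.235, 0.795, -0.559, 1112.886], [-0.008, -0.577, -0.817, 1393.675], [0.0, 0.0, 0.0, 1.0]]
top 54.70840873486741 261.0526825641837 185.30487964159488 [-0.03653101  0.          0.          0.          0.        ] [[-0.009, -0.995, 0.103, 438.718], [-1.0, 0.009, -0.004, 212.973], [0.003, -0.103, -0.995, 1221.392], [0.0, 0.0, 0.0, 1.0]]
wrist 60.977777785840104 256.0165584288352 186.48543571571835 [-0.04669853  0.          0.          0.          0.        ] [[0.441, 0.855, 0.272, 171.764], [0.897, -0.42, -0.136, 528.31], [-0.002, 0.304, -0.953, 374.252], [0.0, 0.0, 0.0, 1.0]]
{'t': 0.15, 'joints': array([ 1.02838325e+00,  3.51097306e-01,  1.65223549e+00,  1.34151871e-05,
        1.13910972e+00, -8.45952495e-02]), 'qvel': array([ 6.28511087e-06, -1.66191008e-03, -3.02672122e-03,  6.47791137e-04,
       -8.36516349e-04,  3.23202798e-04]), 'effort': array([-2.35475900e-04, -5.06255293e+01, -2.91498023e+01, -1.72452269e-04,
        3.41610095e-03,  2.88387605e-05]), 'ee_pos': array([242.94273674, 493.16789925, 228.10621297]), 'tool_rot': array([-7.12821030e-01, -3.05937403e+00,  1.26387900e-03]), 'contact_force': array([-0.28840781,  0.14169082, -0.29902404]), 'wrist_torque': array([-0.01858078, -0.04993052, -0.00217853]), 'finger_force': 0.0, 'opening': 85.60137737423616}
```

View pics/top0.png

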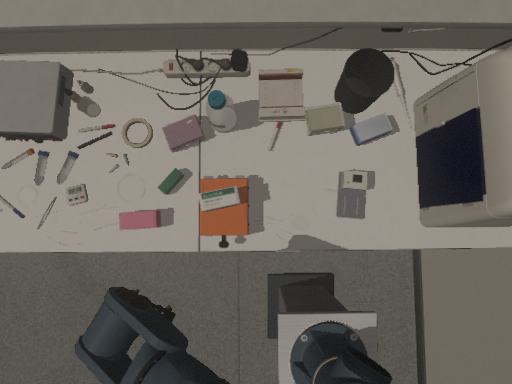

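View pics/scene0.png

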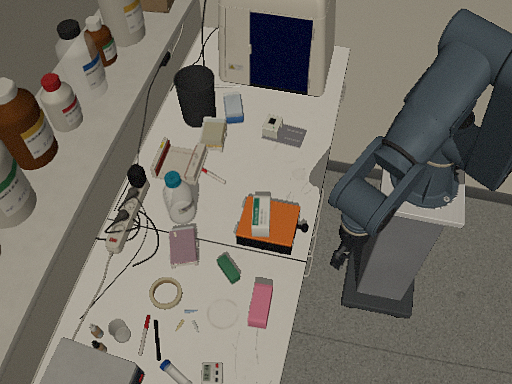

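Top view: the orange-lidded case is at (223,207) with the knob at (224,243). The white/green carton is on the lid at (220,198). The pink look-alike is at (140,220), on the bench, and stays put. The dock is at (352,190), with its hood at (355,180) and its apron at (351,205). The tip_box is at (371,129) and the slide_box at (171,181).

```bash
cat > h.py <<'E'
from rig import bot,optics
import cv2,numpy as np
from scipy.spatial.transform import Rotation as R
def cam(n,save=None):
    d=optics.get_image(n)
    if save: cv2.imwrite(f"pics/{save}.png",d["img"][:,:,::-1])
    return d
def K(d):
    f=d["img"].shape[0]/2/np.tan(np.radians(d["fovy"])/2)
    return np.array([[f,0,d["cx"]],[0,f,d["cy"]],[0,0,1]])
def ray(d,px):
    u=cv2.undistortPoints(np.float64(px).reshape(-1,1,2),K(d),np.float64(d["D"])).reshape(-1,2)
    T=d["world_from_camera"];v=np.c_[u,np.ones(len(u))]@T[:3,:3].T
    return T[:3,3],v
def plane(d,px,z):
    o,v=ray(d,px);return o+v*((z-o[2])/v[:,2])[:,None]
def proj(d,P):
    T=np.linalg.inv(d["world_from_camera"]);r,_=cv2.Rodrigues(T[:3,:3])
    return cv2.projectPoints(np.float64(P).reshape(-1,1,3),r,T[:3,3],K(d),np.float64(d["D"]))[0].reshape(-1,2)
def hsv(d): return cv2.cvtColor(d["img"],cv2.COLOR_RGB2HSV)
def mask(d,lo,hi,roi):
    m=cv2.inRange(hsv(d),np.array(lo),np.array(hi));k=np.zeros_like(m);x0,y0,x1,y1=roi;k[y0:y1,x0:x1]=255
    return cv2.morphologyEx(m&k,cv2.MORPH_OPEN,np.ones((2,2),np.uint8))
def rect(d,m,z):
    ys,xs=np.nonzero(m);P=plane(d,np.c_[xs,ys],z)[:,:2]
    return cv2.minAreaRect(np.float32(P))
def tool(target,rv=None):
    "shift (tool axes) and turn from the present pose to a world target"
    s=bot.get_obs();r=R.from_rotvec(s["tool_rot"])
    sh=r.inv().apply(np.array(target)-s["ee_pos"])
    tr=np.zeros(3) if rv is None else (r.inv()*rv).as_rotvec()
    return np.round(sh,1),np.round(tr,3)
def down(yaw): # tool z down, tool y (closing) at world angle yaw
    y=np.array([np.cos(yaw),np.sin(yaw),0]);z=np.array([0,0,-1.]);return R.from_matrix(np.c_[np.cross(y,z),y,z])
E
python3 - <<'E'
from h import *
d=cam("top")
m=mask(d,(3,140,80),(16,255,255),(190,165,260,245));print("lid",rect(d,m,64))
w=mask(d,(0,0,130),(179,60,255),(195,180,245,213))|mask(d,(60,60,30),(95,255,255),(195,180,245,213));print("carton",rect(d,w,118))
k=mask(d,(0,0,0),(179,255,45),(214,236,234,252));ys,xs=np.nonzero(k);print("knob",plane(d,[[xs.mean(),ys.mean()]],59),len(xs))
im=d["img"][:,:,::-1]
a=cv2.resize(im[165:255,190:260],None,fx=5.5,fy=5.5,interpolation=2);b=cv2.resize(im[160:225,325:380],(380,450),interpolation=2)
c=np.zeros((500,770,3),np.uint8);c[:495,:385]=a;c[:450,390:770]=b;cv2.imwrite("pics/crop.png",c)
print(R.from_rotvec(bot.get_obs()["tool_rot"]).as_matrix().round(2))
E
```

```text
lid ((490.45843505859375, 324.45587158203125), (149.67173767089844, 171.42498779296875), 89.5391845703125)
carton ((520.1061401367188, 338.91766357421875), (95.771240234375, 128.1571807861328), 0.49743062257766724)
knob [[nan nan nan]] 0
[[-0.9   0.44 -0.  ]
 [ 0.44  0.9  -0.  ]
 [ 0.   -0.   -1.  ]]<stdin>:5: RuntimeWarning: Mean of empty slice.
  ret = ret.dtype.type(ret / rcount)
```

View pics/crop.png

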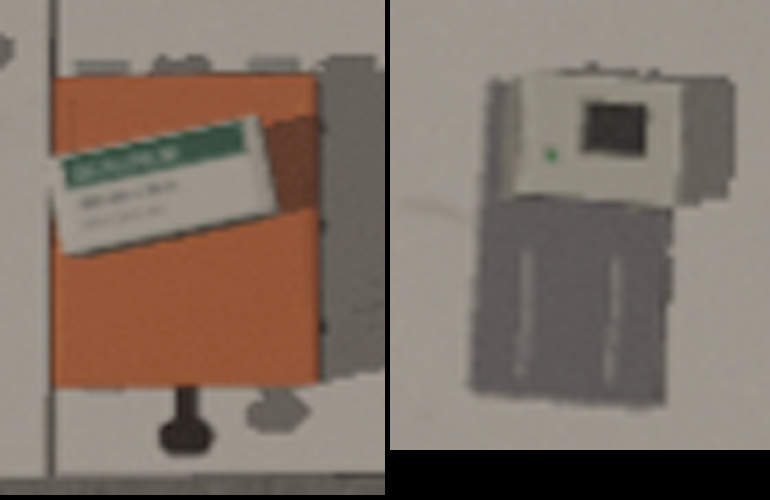

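Run:
```python
from h import *
d=cam("top")
A=lambda p:np.array(p)/5.5+[190,165]
B=lambda p:(np.array(p)-[390,0])/np.array([380/55,450/65])+[325,160]
pr=lambda n,P:print(n,P[:,:2].round(1).tolist())
c=plane(d,A([[53,158],[248,118],[270,212],[70,255]]),118);pr("carton",c)
l=plane(d,A([[55,75],[318,72],[320,386],[52,386]]),64);pr("lid",l)
pr("knob",plane(d,A([[186,436]]),59))
k=plane(d,B([[470,393],[665,405]]),8);pr("deckfront",k)
h=plane(d,B([[513,197],[675,207],[525,73],[682,80]]),52);pr("hood",h)
n=lambda v:np.degrees(np.arctan2(v[1],v[0]))
print("yaws carton long",n(c[0]-c[1]),n(c[3]-c[2]),"lid side",n(l[0]-l[3]),n(l[1]-l[2]),"dock",n(k[0]-k[1])-90,n(h[0]-h[1])-90,n(h[2]-h[3])-90)
```

```text
carton [[529.1, 392.2], [550.0, 286.3], [498.8, 274.5], [476.5, 382.6]]
lid [[581.1, 400.2], [581.5, 249.9], [403.6, 249.7], [404.8, 400.6]]
knob [[376.1, 325.6]]
deckfront [[458.7, -37.4], [452.1, -129.9]]
hood [[547.3, -50.8], [542.1, -125.4], [604.6, -58.2], [600.8, -131.0]]
yaws carton long 101.16526096661792 101.66747765715625 lid side -0.13268658552132973 0.05084853969559883 dock -4.089697804693543 -4.035386882286247 -3.00821044810408
```

Crop check: the white carton with the green stripe standing on the orange lid is the film_box. The pink one on the bench is the decoy. The knob shows at crop (186,436), and the dock's hood opening faces the robot.

From these I get:

| Item | Position | Yaw |
|---|---|---|
| Carton | (514.5, 330) | 11.4° |
| Case | (495, 325) | 0° |
| Knob | (375.5, 325.5) | – |
| Dock | (535, -89) | -3.9° |

```bash
python3 -c "
from h import *
print(tool([514.5,330,225],down(np.radians(11.4))))"
```

```text
(array([-315.7,  -26.4,    3.2]), array([-0.001,  0.   ,  0.914]))
```

```bash
python3 -m pendant '-40 -3 0 0 0 0.11 1; -80 -7 1 0 0 0.23 1; -120 -10 1 0 0 0.34 1; -160 -13 1 0 0 0.46 1; -200 -17 2 0 0 0.57 1; -240 -20 2 0 0 0.69 1; -280 -23 3 0 0 0.80 1; -315.5 -26.5 3 0 0 0.914 1' 40; python3 -m pendant '0 0 0 0 0 0 1; 0 0 0 0 0 0 1'
python3 - <<'E'
from h import *
d=cam("wrist","w1");print(bot.get_obs()["ee_pos"],tool([514.5,330,225],down(np.radians(11.4))))
P=[[514.5+a*27*np.cos(.199)-b*59*np.sin(.199),330+a*27*np.sin(.199)+b*59*np.cos(.199),118] for a,b in((-1,-1),(1,-1),(1,1),(-1,1))]
im=cv2.imread("pics/w1.png")
cv2.polylines(im,[np.int32(proj(d,P))],True,(0,0,255),1);cv2.imwrite("pics/w1p.png",im)
E
```

```text
t: 0.92
ee_pos: [516.2, 328.5, 225.3]
tool_rot: [1.997, 2.425, -0.0]
contact_force: [-1.0, 0.7, -0.2]
opening: 85.3
finger_force: 0.0
t: 1.08
ee_pos: [515.4, 329.0, 225.0]
tool_rot: [-1.993, -2.428, 0.001]
contact_force: [-0.4, 0.3, -0.2]
opening: 85.4
finger_force: 0.0
[514.33429686 329.84150254 225.1173726 ] (array([0.1, 0.2, 0.1]), array([-0.001, -0.   , -0.   ]))
```

View pics/w1p.png

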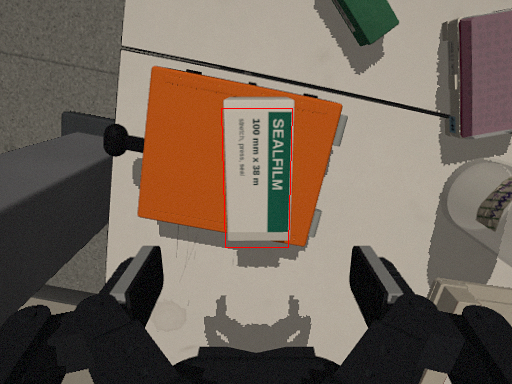

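The wrist view shows the carton at px (222–292, 98–242), matching the predicted outline to a few mm. The knob is at (117,140). Next I descend, grip and lift.

```bash
python3 -m pendant '0 0 35 0 0 0 1; 0 0 70 0 0 0 1; 0 0 100 0 0 0 1; 0 0 122 0 0 0 1; 0 0 122 0 0 0 1;0 0 122 0 0 0 -0.2;0 0 122 0 0 0 -0.2;0 0 122 0 0 0 -0.2' 40; python3 -m pendant '0 0 0 0 0 0 -0.2; 0 0 0 0 0 0 -0.2; 0 0 0 0 0 0 -0.2;0 0 0 0 0 0 -0.2'; python3 -m pendant '0 0 -10 0 0 0 -0.2; 0 0 -30 0 0 0 -0.2; 0 0 -60 0 0 0 -0.2; 0 0 -60 0 0 0 -0.2'; python3 -c "
from h import *
print(tool([540,120,163],down(np.radians(11.4))))"
```

```text
t: 1.8
ee_pos: [515.1, 331.1, 105.8]
tool_rot: [1.988, 2.431, 0.005]
contact_force: [-6.9, -1.5, 17.4]
opening: 52.5
finger_force: 38.8
t: 2.13
ee_pos: [515.1, 331.1, 106.0]
tool_rot: [1.989, 2.431, 0.005]
contact_force: [-2.6, 0.7, 5.1]
opening: 52.6
finger_force: 41.5
t: 2.47
ee_pos: [516.6, 331.5, 170.3]
tool_rot: [1.987, 2.429, 0.013]
contact_force: [1.5, -0.2, -1.0]
opening: 52.4
finger_force: 43.1
(array([-211.9,  -19. ,    6.6]), array([ 0.009, -0.003,  0.   ]))
```

```bash
python3 -m pendant '-35 -3 0 0 0 0 -0.2; -70 -6 0 0 0 0 -0.2; -105 -9 0 0 0 0 -0.2; -140 -12 0 0 0 0 -0.2; -175 -16 0 0 0 0 -0.2; -212 -19 0 0 0 0 -0.2; -212 -19 0 0 0 0 -0.2; -212 -19 0 0 0 0 -0.2'
python3 - <<'E'
from h import *
print(tool([540,120,44],down(np.radians(11.4))))
d=cam("wrist","w2");cam("top","t2")
E
```

```text
t: 3.13
ee_pos: [538.0, 117.0, 164.5]
tool_rot: [1.993, 2.428, 0.001]
contact_force: [0.3, 0.1, -1.3]
opening: 52.3
finger_force: 43.1
(array([  2.5,   2.4, 120.5]), array([ 0.001,  0.   , -0.003]))
```

View pics/w2.png

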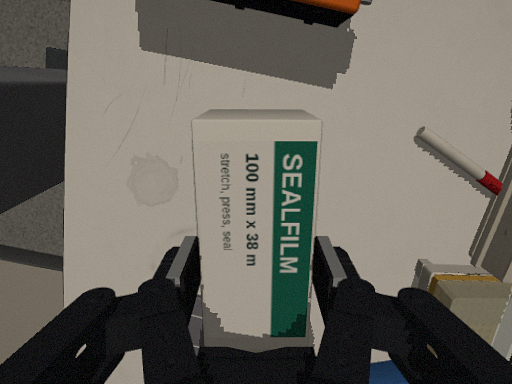

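The carton hangs level in the jaws, and the bench below shows only stains, so I lower it there.

```bash
python3 -m pendant '0 0 30 0 0 0 -0.2; 0 0 60 0 0 0 -0.2; 0 0 90 0 0 0 -0.2; 0 0 108 0 0 0 -0.2; 0 0 116 0 0 0 -0.2; 0 0 119 0 0 0 -0.2; 0 0 119 0 0 0 -0.2;0 0 119 0 0 0 -0.2'; python3 -m pendant '0 0 1 0 0 0 -0.2;0 0 2 0 0 0 -0.2; 0 0 2 0 0 0 -0.2'
```

```text
t: 3.9
ee_pos: [538.4, 119.1, 45.7]
tool_rot: [1.988, 2.431, 0.002]
contact_force: [-0.0, 0.2, -1.9]
opening: 52.6
finger_force: 43.1
t: 4.15
ee_pos: [537.9, 118.6, 43.0]
tool_rot: [1.989, 2.431, 0.001]
contact_force: [-0.2, -1.0, -2.1]
opening: 52.4
finger_force: 43.1
```

```bash
python3 -m pendant '0 0 1 0 0 0 -0.2; 0 0 2 0 0 0 -0.2;0 0 2 0 0 0 -0.2'; python3 -m pendant '0 0 0 0 0 0 0.2;0 0 0 0 0 0 1; 0 0 0 0 0 0 1; 0 0 0 0 0 0 1; 0 0 -30 0 0 0 1; 0 0 -70 0 0 0 1; 0 0 -110 0 0 0 1; 0 0 -120 0 0 0 1';python3 -c "
from h import *
print(tool([375.5,325.5,150],down(np.radians(90))))
d=cam('top','t3');cv2.imwrite('pics/t3c.png',cv2.resize(cv2.imread('pics/t3.png')[150:260,190:390],None,fx=4,fy=4))"
```

```text
t: 4.4
ee_pos: [537.9, 118.6, 42.0]
tool_rot: [1.99, 2.431, 0.001]
contact_force: [-6.0, -1.3, 15.5]
opening: 52.4
finger_force: 45.0
t: 5.07
ee_pos: [540.0, 118.9, 166.2]
tool_rot: [1.986, 2.427, 0.009]
contact_force: [0.8, 0.4, 0.9]
opening: 85.0
finger_force: 0.0
(array([ 235. , -120.5,   15.1]), array([ 0.006,  0.006, -1.372]))
```

```bash
python3 -m pendant '30 -15 0 0 0 -0.12 1; 60 -31 0 0 0 -0.24 1; 90 -46 0 0 0 -0.36 1; 120 -62 0 0 0 -0.48 1; 150 -77 0 0 0 -0.60 1; 180 -92 0 0 0 -0.72 1; 210 -108 0 0 0 -0.84 1; 237 -120 0 0 0 -0.96 1';python3 -m pendant '0 0 0 0 0 -0.12 1; 0 0 0 0 0 -0.24 1; 0 0 0 0 0 -0.36 1;0 0 0 0 0 -0.412 1;0 0 0 0 0 -0.412 1'
python3 - <<'E'
from h import *
d=cam("wrist","w3");print(tool([375.5,325.5,150],down(np.radians(90))));print(proj(d,[375.5,325.5,59]))
im=cv2.imread("pics/w3.png");t=cv2.imread("pics/t3c.png")
cv2.imwrite("pics/w3c.png",np.hstack([im[:, :],cv2.resize(t[:, 120:640],(288,244))[:0].reshape(0,288,3)]) if 0 else np.vstack([im[60:],cv2.resize(t,(512,282))]))
E
```

```text
t: 5.78
ee_pos: [371.3, 328.2, 159.6]
tool_rot: [-0.633, -3.076, 0.001]
contact_force: [1.0, 0.5, -0.0]
opening: 85.4
finger_force: 0.0
t: 6.2
ee_pos: [372.8, 327.0, 159.6]
tool_rot: [0.004, -3.141, 0.001]
contact_force: [0.2, 0.8, 0.5]
opening: 85.4
finger_force: 0.0
(array([-2.6, -1.5,  9.7]), array([-0.001, -0.001, -0.001]))
[[253.48276515 190.55275144]]
```

View pics/w3c.png

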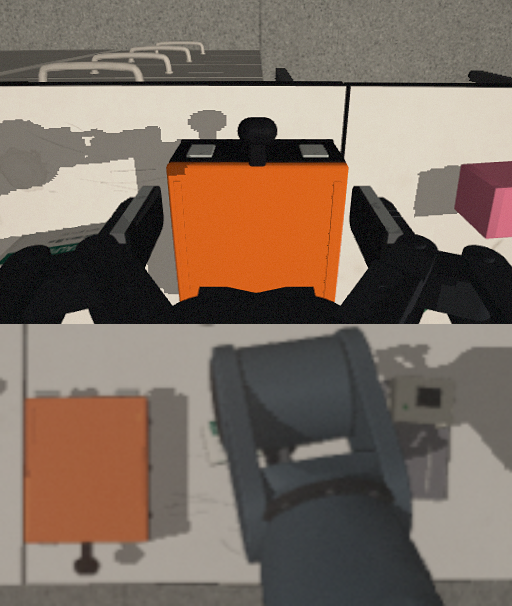

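The wrist view shows the knob centre at px (257,188), against a predicted (253.5,190.5). In the top view the lid is free and the arm hides the carton.

Run:
```python
from h import *
d=cam("wrist");p=plane(d,[[257,188]],59)[0];print(p)
print(tool([(p[0]+375.5)/2,p[1],65],down(np.radians(90))))
```

```text
[373.47816689 328.2714748   59.        ]
(array([-1.6,  1.3, 94.8]), array([-0.001, -0.001, -0.002]))
```

```bash
python3 -m pendant '-1.5 1 30 0 0 0 1; -1.5 1 60 0 0 0 1; -1.5 1 85 0 0 0 1; -1.5 1 95 0 0 0 1; -1.5 1 95 0 0 0 1; -1.5 1 95 0 0 0 1; -1.5 1 95 0 0 0 -0.7; -1.5 1 95 0 0 0 -0.7' 40; python3 -m pendant '0 0 0 0 0 0 -0.7; 0 0 0 0 0 0 -0.7; 0 0 0 0 0 0 -0.7; 0 0 0 0 0 0 -0.7;0 0 0 0 0 0 -0.7'
python3 - <<'E'
from h import *
print(bot.get_obs()["ee_pos"])
# arc in tool axes (yaw 90: tool y=+Y, z down, x=-X)
for th in np.arange(0,1.9,.1): print(round(th,1),np.round([-206*(1-np.cos(th+.024)), -206*np.sin(th+.024)+5],1))
print(R.from_rotvec(bot.get_obs()["tool_rot"]).as_matrix().round(2)[:,0])
E
```

```text
t: 6.97
ee_pos: [375.4, 328.7, 66.9]
tool_rot: [0.0, 3.14, 0.002]
contact_force: [1.2, -0.0, 0.7]
opening: 63.9
finger_force: 0.0
t: 7.38
ee_pos: [375.4, 328.9, 66.7]
tool_rot: [-0.0, 3.14, 0.003]
contact_force: [-0.9, 0.8, 12.3]
opening: 12.6
finger_force: 5.9
[375.44026117 328.90652901  66.67748513]
0.0 [-0.1  0.1]
0.1 [ -1.6 -20.5]
0.2 [ -5.1 -40.8]
0.3 [-10.7 -60.6]
0.4 [-18.2 -79.8]
0.5 [-27.6 -98.1]
0.6 [ -38.8 -115.4]
0.7 [ -51.7 -131.5]
0.8 [ -66.1 -146.2]
0.9 [ -81.9 -159.4]
1.0 [ -98.9 -171. ]
1.1 [-117.  -180.8]
1.2 [-136.  -188.7]
1.3 [-155.7 -194.8]
1.4 [-175.9 -198.8]
1.5 [-196.4 -200.8]
1.6 [-217.  -200.7]
1.7 [-237.4 -198.6]
1.8 [-257.6 -194.4]
[-1. -0. -0.]
```

Run:
```python
from h import *
d=cam("wrist","w4");d2=cam("scene","s4");o=bot.get_obs();print(o["opening"],o["ee_pos"],o["finger_force"],proj(d,[374.5,328,59]),proj(d2,[374.5,328,59]))
p=proj(d2,[374.5,328,59])[0].astype(int)
a=d["img"];b=cv2.resize(d2["img"][p[1]-40:p[1]+40,p[0]-40:p[0]+40],(288,288))
c=np.zeros((384,800,3),np.uint8);c[:,:512]=a;c[:288,512:]=b;cv2.imwrite("pics/w4c.png",c[:,:,::-1])
```

```text
12.724873307487439 [375.45702389 328.91377407  66.68060051] 6.057592257857323 [[253.0687153  239.75008056]] [[304.9479186  227.64707616]]
```

View pics/w4c.png

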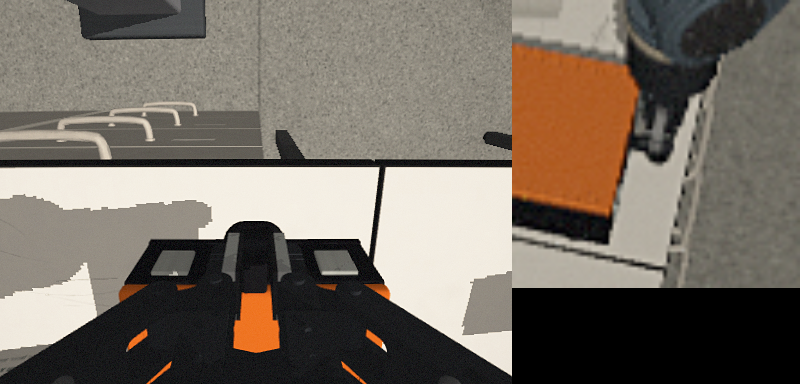

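```bash
python3 - <<'E'
from h import *
d=cam("wrist")
for n,P in dict(tipfront=[364,335,42],tipback=[386,335,42],tipfront55=[364,335,55],tipf72=[364,335,72],tipb72=[386,335,72],padtop_f=[364,335,85],knobtop=[374,328,70],knobfront=[363,328,59],knobEndL=[374,344,59],lidedge=[403,328,64],tabback=[403,335,59],tabfront=[385,335,59]).items(): print(n,proj(d,P).round(0))
E
sed -n 1,1p /dev/null; python3 -c "
import cv2;a=cv2.imread('pics/w4.png')[205:325,190:330];cv2.imwrite('pics/w4z.png',cv2.resize(a,None,fx=4.5,fy=4.5,interpolation=2)*1)
import numpy as np;b=cv2.imread('pics/w4z.png').astype(float);cv2.imwrite('pics/w4z.png',np.clip(255*(b/255)**.45,0,255))"
```

```text
tipfront [[266. 209.]]
tipback [[265. 244.]]
tipfront55 [[266. 218.]]
tipf72 [[268. 232.]]
tipb72 [[267. 273.]]
padtop_f [[269. 245.]]
knobtop [[253. 249.]]
knobfront [[253. 220.]]
knobEndL [[284. 239.]]
lidedge [[253. 292.]]
tabback [[266. 286.]]
tabfront [[266. 257.]][ WARN:0@0.051] global loadsave.cpp:1063 imwrite_ Unsupported depth image for selected encoder is fallbacked to CV_8U.
```

View pics/w4z.png

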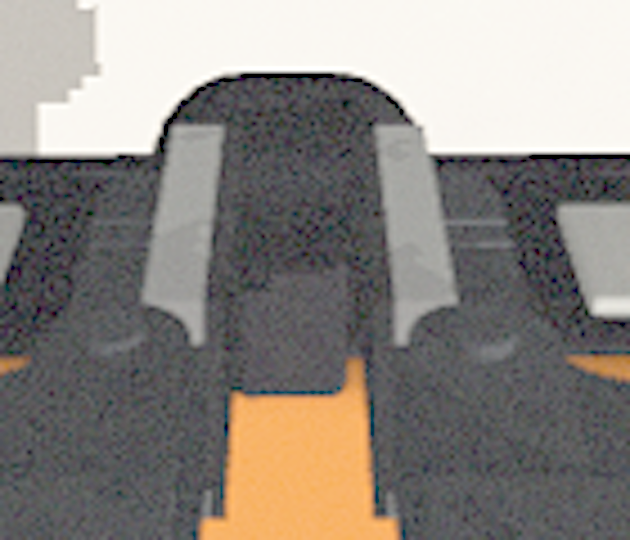

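The jaws closed to their commanded 12.7 mm over the top of the knob. The pad ends sit at about bar-top height, higher than expected. I'll open, go lower and pinch again.

```bash
python3 -m pendant '0 0 0 0 0 0 1; 0 0 0 0 0 0 1; 0 0 0 0 0 0 1; 0 0 0 0 0 0 1; 0 0 0 0 0 0 1; 0 0 10 0 0 0 1; 0 0 19 0 0 0 1; 0 0 19 0 0 0 1'; python3 -m pendant '0 0 0 0 0 0 -0.4; 0 0 0 0 0 0 -0.4; 0 0 0 0 0 0 -0.4; 0 0 0 0 0 0 -0.4;0 0 0 0 0 0 -0.4;0 0 0 0 0 0 -0.4' 40
python3 - <<'E'
from h import *
d=cam("wrist","w5");b=d["img"][205:325,190:330]
cv2.imwrite("pics/w5z.png",np.clip(255*(cv2.resize(b,None,fx=4,fy=4)[:,:,::-1]/255.)**.5,0,255).astype(np.uint8))
E
```

```text
t: 8.2
ee_pos: [373.7, 327.4, 44.4]
tool_rot: [0.0, -3.139, 0.003]
contact_force: [-0.1, -0.4, -0.5]
opening: 85.1
finger_force: 0.0
t: 8.7
ee_pos: [374.8, 327.8, 47.0]
tool_rot: [-0.001, 3.141, -0.001]
contact_force: [-0.8, -4.9, 6.6]
opening: 29.2
finger_force: 38.9
```

The pinch is solid now: blocked at 29 mm with 39 N. Next is the arc.

```bash
python3 -m pendant '0 0 -10 0 0 0 -0.4; -1.5 0 -20 0 0 0 -0.4; -5 0 -41 0 0 0 -0.4; -11 0 -61 0 0 0 -0.4; -18 0 -80 0 0 0 -0.4; -28 0 -98 0 0 0 -0.4; -39 0 -115 0 0 0 -0.4; -52 0 -131 0 0 0 -0.4'
```

```text
t: 9.42
ee_pos: [427.4, 327.8, 178.7]
tool_rot: [-0.001, 3.14, -0.0]
contact_force: [16.3, 0.7, -17.0]
opening: 29.1
finger_force: 40.7
```

```bash
python3 -m pendant '-14 0 -15 0 0 0 -0.4; -30 0 -28 0 0 0 -0.4; -47 0 -39.5 0 0 0 -0.4; -65 0 -49 0 0 0 -0.4; -84 0 -57 0 0 0 -0.4; -104 0 -63 0 0 0 -0.4; -124 0 -67 0 0 0 -0.4; -145 0 -69 0 0 0 -0.4'
```

```text
t: 10.08
ee_pos: [572.4, 328.2, 247.3]
tool_rot: [-0.001, 3.141, 0.001]
contact_force: [-0.7, -0.1, 0.6]
opening: 25.8
finger_force: 0.0
```

The grip was lost: finger force is zero at the commanded opening. I'll look at where the lid is.

Run:
```python
from h import *
d=cam("scene","s6");a=d["img"][120:300,180:400]
cv2.imwrite("pics/s6c.png",cv2.resize(np.hstack([a]),None,fx=2,fy=2)[:,:,::-1]);w=cam("wrist","w6")
cv2.imwrite("pics/s6c.png",np.hstack([cv2.resize(a,(440,360)),cv2.resize(w["img"],(360,360))[:, :]])[:,:,::-1])
```

```text
(no output)
```

View pics/s6c.png

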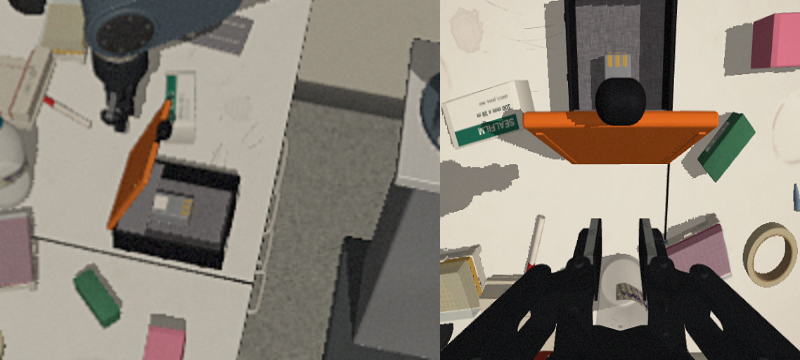

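Scene and wrist views: the lid stands at about 1.2 rad with the gripper behind it, and the carton is upright on the bench. The pack's contacts show in the case. I move up clear and let the lid settle.

```bash
python3 -m pendant '0 0 -35 0 0 0 0; 0 0 -70 0 0 0 0; 0 0 -70 0 0 0 0; 0 0 -70 0 0 0 0; 0 0 -70 0 0 0 0; 0 0 -70 0 0 0 0; 0 0 -70 0 0 0 0;0 0 -70 0 0 0 0'
python3 - <<'E'
from h import *
for i in range(1):
    d=cam("top");m=mask(d,(3,140,60),(16,255,255),(185,130,265,250));ys,xs=np.nonzero(m);print(len(xs),xs.min(),xs.max(),ys.min(),ys.max())
    P=plane(d,np.c_[xs,ys],64);print(P.min(0),P.max(0))
E
```

```text
t: 10.85
ee_pos: [571.3, 328.2, 315.6]
tool_rot: [0.0, -3.14, 0.001]
contact_force: [0.3, -0.2, 0.4]
opening: 42.8
finger_force: 0.0
373 200 237 179 197
[523.23689615 283.89386952  64.        ] [579.92144434 399.89592138  64.        ]
```

Run:
```python
from h import *
d=cam("scene","s7");w=cam("wrist","w7")
m=mask(d,(3,140,60),(16,255,255),(180,120,400,300));ys,xs=np.nonzero(m);print(len(xs),xs.min(),xs.max(),ys.min(),ys.max())
a=d["img"][120:300,180:400]
cv2.imwrite("pics/s7c.png",np.hstack([cv2.resize(a,(440,360)),cv2.resize(w["img"],(360,270)).copy().repeat(1,0) if 0 else cv2.copyMakeBorder(cv2.resize(w["img"],(360,270)),0,90,0,0,0)])[:,:,::-1])
```

```text
2206 237 299 197 239
```

View pics/s7c.png

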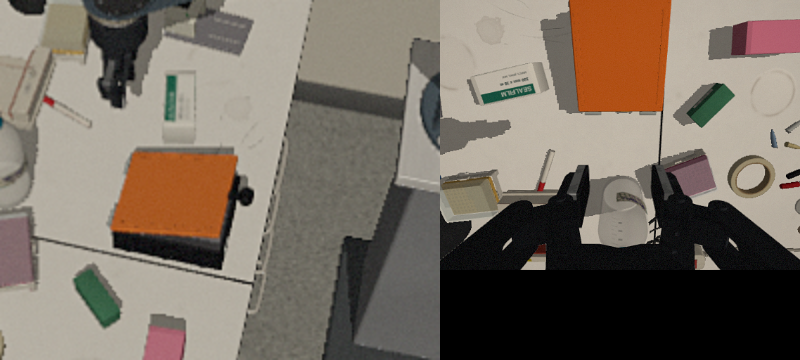

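The lid fell shut and the carton stands undisturbed. The pads seem to sit higher than the nominal tip, so I'll touch the bench once with shut fingers to get the true tip height, then pinch properly.

```bash
python3 -c "
from h import *
print(tool([450,205,100],down(np.radians(90))))
w=cam('top');print(plane(w,[[280,249]],0))"
```

```text
(array([ 121.5, -123.1,  216.2]), array([-0.   , -0.001,  0.   ]))
[[356.0235672  148.48169604   0.        ]]
```

```bash
python3 -m pendant '20 -20 36 0 0 0 -1; 40 -40 72 0 0 0 -1; 60 -60 108 0 0 0 -1; 80 -82 144 0 0 0 -1; 100 -103 180 0 0 0 -1; 121 -123 216 0 0 0 -1; 121 -123 240 0 0 0 -1; 121 -123 265 0 0 0 -1'; python3 -m pendant '0 0 4 0 0 0 -1;0 0 8 0 0 0 -1; 0 0 8 0 0 0 -1'; python3 -m pendant '0 0 3 0 0 0 -1; 0 0 6 0 0 0 -1; 0 0 6 0 0 0 -1'
```

```text
t: 11.72
ee_pos: [448.2, 203.4, 49.6]
tool_rot: [-0.001, -3.14, 0.001]
contact_force: [0.7, -0.1, -0.3]
opening: -0.2
finger_force: 0.0
t: 11.97
ee_pos: [451.7, 205.7, 44.2]
tool_rot: [-0.0, 3.14, 0.001]
contact_force: [-0.7, 0.2, 0.7]
opening: 0.1
finger_force: 0.0
t: 12.22
ee_pos: [451.2, 205.5, 38.1]
tool_rot: [-0.001, 3.14, 0.001]
contact_force: [-0.0, 0.0, -0.3]
opening: 0.4
finger_force: 0.0
```

```bash
python3 -m pendant '0 0 3 0 0 0 -1; 0 0 6 0 0 0 -1; 0 0 6 0 0 0 -1'; python3 -m pendant '0 0 2 0 0 0 -1; 0 0 4 0 0 0 -1; 0 0 4 0 0 0 -1';  python3 -m pendant '0 0 2 0 0 0 -1; 0 0 4 0 0 0 -1; 0 0 4 0 0 0 -1'
```

```text
t: 12.47
ee_pos: [450.5, 205.2, 31.1]
tool_rot: [0.001, -3.141, 0.0]
contact_force: [-1.5, 0.3, 0.3]
opening: 0.2
finger_force: 0.0
t: 12.72
ee_pos: [450.5, 205.1, 27.1]
tool_rot: [0.0, -3.141, 0.0]
contact_force: [-0.5, 0.1, 0.9]
opening: 0.3
finger_force: 0.0
t: 12.97
ee_pos: [450.5, 205.1, 23.1]
tool_rot: [0.0, -3.141, 0.0]
contact_force: [-0.4, -0.3, -0.4]
opening: 0.2
finger_force: 0.0
```

```bash
python3 -m pendant '0 0 2 0 0 0 -1; 0 0 4 0 0 0 -1; 0 0 4 0 0 0 -1'; python3 -m pendant '0 0 2 0 0 0 -1; 0 0 4 0 0 0 -1; 0 0 4 0 0 0 -1';  python3 -m pendant '0 0 2 0 0 0 -1; 0 0 4 0 0 0 -1; 0 0 4 0 0 0 -1'
```

```text
t: 13.22
ee_pos: [450.5, 205.1, 19.1]
tool_rot: [0.0, -3.141, 0.0]
contact_force: [0.2, -0.3, 0.6]
opening: 0.1
finger_force: 0.0
t: 13.47
ee_pos: [450.5, 205.1, 15.1]
tool_rot: [0.0, -3.141, 0.0]
contact_force: [-0.6, 0.1, 0.1]
opening: 0.2
finger_force: 0.0
t: 13.72
ee_pos: [450.5, 205.1, 11.1]
tool_rot: [0.0, -3.141, 0.0]
contact_force: [-0.5, -0.9, -0.0]
opening: 0.3
finger_force: 0.0
```

```bash
python3 -m pendant '0 0 1.5 0 0 0 -1; 0 0 3 0 0 0 -1; 0 0 3 0 0 0 -1'; python3 -m pendant '0 0 1.5 0 0 0 -1; 0 0 3 0 0 0 -1; 0 0 3 0 0 0 -1'
```

```text
t: 13.97
ee_pos: [450.6, 205.2, 8.2]
tool_rot: [0.0, -3.141, 0.0]
contact_force: [-1.2, -0.4, -0.8]
opening: 0.1
finger_force: 0.0
t: 14.22
ee_pos: [450.5, 205.2, 5.2]
tool_rot: [0.0, -3.141, 0.0]
contact_force: [-0.0, -0.8, -0.1]
opening: 0.1
finger_force: 0.0
```

```bash
python3 -m pendant '0 0 1 0 0 0 -1; 0 0 2 0 0 0 -1; 0 0 2 0 0 0 -1'
```

```text
t: 14.47
ee_pos: [450.6, 205.2, 3.3]
tool_rot: [0.0, -3.141, 0.0]
contact_force: [-0.1, 0.5, 0.2]
opening: -0.3
finger_force: 0.0
```

```bash
python3 -m pendant '0 0 1 0 0 0 -1; 0 0 2 0 0 0 -1; 0 0 2 0 0 0 -1'; python3 -m pendant '0 0 1 0 0 0 -1; 0 0 2 0 0 0 -1; 0 0 2 0 0 0 -1'
```

```text
t: 14.72
ee_pos: [450.6, 205.1, 1.3]
tool_rot: [0.0, -3.141, 0.0]
contact_force: [-0.7, -0.4, 0.4]
opening: 0.1
finger_force: 0.0
t: 14.97
ee_pos: [450.6, 205.2, -0.7]
tool_rot: [0.0, -3.141, 0.0]
contact_force: [-0.3, -0.4, -0.2]
opening: 0.1
finger_force: 0.0
```

```bash
python3 -m pendant '0 0 1 0 0 0 -1; 0 0 2 0 0 0 -1; 0 0 2 0 0 0 -1'
```

```text
t: 15.22
ee_pos: [450.7, 205.2, -2.7]
tool_rot: [0.0, -3.142, 0.0]
contact_force: [-0.1, 0.2, 0.2]
opening: 0.1
finger_force: 0.0
```

```bash
for i in 1; do python3 -m pendant '0 0 1 0 0 0 -1; 0 0 2 0 0 0 -1; 0 0 2 0 0 0 -1'; done; python3 -m pendant '0 0 1 0 0 0 -1; 0 0 2 0 0 0 -1; 0 0 2 0 0 0 -1'
```

```text
t: 15.47
ee_pos: [450.8, 205.2, -2.8]
tool_rot: [-0.0, 3.142, -0.0]
contact_force: [-9.5, -3.7, 31.0]
opening: -0.3
finger_force: 15.5
t: 15.72
ee_pos: [450.8, 205.3, -3.0]
tool_rot: [-0.001, 3.141, -0.0]
contact_force: [-18.7, -7.3, 65.3]
opening: -0.2
finger_force: 32.4
```

The shut fingertips touch at TCP z = -2.7, so they stand about 3 mm behind the reported TCP rather than 25 mm ahead. The pad centre is therefore near TCP +22 mm. I correct for that and re-grasp the knob at TCP z of about 34.

```bash
python3 -m pendant '0 0 -30 0 0 0 -0.5; 0 0 -70 0 0 0 0; 0 0 -107 0 0 0 1; 20 30 -107 0 0 0 1; 40 62 -107 0 0 0 1; 60 92 -107 0 0 0 1; 76 123 -107 0 0 0 1; 76 123 -107 0 0 0 1'; python3 -m pendant '0 0 0 0 0 0 1;0 0 0 0 0 0 1'; python3 -c "
from h import *
print(tool([374.5,328,34],down(np.radians(90))))
d=cam('wrist')
m=(cv2.cvtColor(d['img'],cv2.COLOR_RGB2GRAY)<60).astype(np.uint8)*255
p=proj(d,[374.5,328,59])[0];print(p)
x,y=p.astype(int);s=m[y-30:y+30,x-50:x+50]
print('\n'.join(''.join('#' if v else '.' for v in r[::2]) for r in s[::3]))"
```

```text
t: 16.38
ee_pos: [372.3, 332.0, 100.8]
tool_rot: [-0.006, 3.141, 0.002]
contact_force: [0.1, -0.4, -0.0]
opening: 85.7
finger_force: 0.0
t: 16.55
ee_pos: [374.7, 327.9, 100.4]
tool_rot: [0.001, -3.141, 0.0]
contact_force: [0.8, -0.1, 0.1]
opening: 85.5
finger_force: 0.0
(array([ 0.2,  0.1, 66.4]), array([-0.   , -0.   ,  0.001]))
[255.16084182 216.07495992]
..................................................
..................................................
..................................................
..................................................
..................................................
....................############..................
.................##################...............
...............#####################..............
..............#######################.............
.............#########################............
.............#########################............
.............#########################............
##################################################
##################################################
##################################################
##################################################
##################################################
##################################################
##################################################
##################################################
```

```bash
python3 -m pendant '0 0 30 0 0 0 1; 0 0 55 0 0 0 1; 0 0 66 0 0 0 1; 0 0 66 0 0 0 1; 0 0 66 0 0 0 0; 0 0 66 0 0 0 -0.5; 0 0 66 0 0 0 -0.5; 0 0 66 0 0 0 -0.5' 60; python3 -m pendant '0 0 0 0 0 0 -0.5; 0 0 0 0 0 0 -0.5; 0 0 0 0 0 0 -0.5'; python3 -m pendant '0 0 -10 0 0 0 -0.5; -1.5 0 -20 0 0 0 -0.5; -5 0 -41 0 0 0 -0.5; -11 0 -61 0 0 0 -0.5; -18 0 -80 0 0 0 -0.5; -28 0 -98 0 0 0 -0.5; -39 0 -115 0 0 0 -0.5; -52 0 -131 0 0 0 -0.5'
```

```text
t: 17.27
ee_pos: [375.2, 328.5, 35.5]
tool_rot: [-0.0, 3.14, 0.002]
contact_force: [-0.5, 0.7, -1.1]
opening: 38.7
finger_force: 0.0
t: 17.52
ee_pos: [375.0, 327.9, 35.6]
tool_rot: [-0.001, 3.141, -0.001]
contact_force: [0.8, -8.1, 12.2]
opening: 28.8
finger_force: 58.2
t: 18.18
ee_pos: [426.6, 327.8, 166.6]
tool_rot: [0.001, -3.141, 0.001]
contact_force: [12.1, -0.5, -13.3]
opening: 29.0
finger_force: 60.1
```

```bash
python3 -m pendant '-8 0 -7 0 0 0 -0.5; -16 0 -14 0 0 0 -0.5; -24 0 -20 0 0 0 -0.5; -32 0 -26 0 0 0 -0.5; -40 0 -32 0 0 0 -0.5; -49 0 -38 0 0 0 -0.5' 60; python3 -m pendant '-9 0 -5 0 0 0 -0.5; -18 0 -9.5 0 0 0 -0.5; -27 0 -14 0 0 0 -0.5; -37 0 -17.5 0 0 0 -0.5'
```

```text
t: 18.68
ee_pos: [476.3, 327.9, 203.2]
tool_rot: [0.002, -3.142, 0.001]
contact_force: [8.7, -2.4, -17.2]
opening: 28.3
finger_force: 60.3
t: 19.02
ee_pos: [513.5, 328.6, 221.5]
tool_rot: [-0.001, 3.141, 0.001]
contact_force: [-0.8, -0.2, 0.7]
opening: 21.0
finger_force: 0.0
```

The knob slipped out again with a steady inward pull, so before retrying I check whether the reported tool pose agrees with the wrist camera's pose here, and how the lid lies.

```bash
python3 -m pendant '0 0 -35 0 0 0 0; 0 0 -60 0 0 0 0;0 0 -60 0 0 0 0;0 0 -60 0 0 0 0;0 0 -60 0 0 0 0;0 0 -60 0 0 0 0'
python3 - <<'E'
from h import *
T=np.array([[0.441,0.855,0.272,171.764],[0.897,-0.42,-0.136,528.31],[-0.002,0.304,-0.953,374.252],[0,0,0,1]])
def rel(T,p,rv):
    r=R.from_rotvec(rv).inv();return r.apply(T[:3,3]-p).round(1),(r*R.from_matrix(T[:3,:3])).as_rotvec().round(3)
print(rel(T,[242.94,493.17,228.1],[-.71282,-3.05937,.00126]))
d=cam("wrist");o=bot.get_obs();print(rel(d["world_from_camera"],o["ee_pos"],o["tool_rot"]))
print(o["joints"].round(3))
# vertical check by scene camera: orange lid state
s=cam("scene");m=mask(s,(3,140,60),(16,255,255),(180,120,400,300));ys,xs=np.nonzero(m);print(len(xs),xs.min(),xs.max(),ys.min(),ys.max())
# hinge brackets/lid rear & front edges from the wrist
m=mask(d,(3,140,60),(16,255,255),(0,0,512,384));ys,xs=np.nonzero(m);P=plane(d,np.c_[xs,ys],64);print(P.min(0),P.max(0))
E
```

```text
t: 19.52
ee_pos: [512.3, 328.1, 279.9]
tool_rot: [0.001, -3.14, 0.001]
contact_force: [0.0, -0.1, 0.4]
opening: 42.8
finger_force: 0.0
(array([ 7.940e+01, -1.000e-01, -1.461e+02]), array([-0.242, -0.243,  1.556]))
(array([  79.2,    0.7, -146.2]), array([-0.242, -0.242,  1.556]))
[ 0.493  0.415  1.429  0.     1.3   -1.078]
2331 237 300 197 247
[404.32773815 254.80943929  64.        ] [581.54182475 404.38691306  64.        ]
```

The wrist frame checks out (lid x 404–581), so the frame is right and the fingers are just shorter. Pinching is unreliable, so instead I'll tilt the tool 60° forward and lift the lid from below with shut fingers behind the knob. That needs no pivoting grip.

```bash
python3 -m pendant '22 0 18 0 -0.12 0 -1; 44 0 36 0 -0.24 0 -1; 66 0 54 0 -0.36 0 -1; 88 0 72 0 -0.48 0 -1; 110 0 90 0 -0.60 0 -1; 132 0 110 0 -0.72 0 -1; 152 0 130 0 -0.84 0 -1; 172 0 150 0 -0.96 0 -1'; python3 -m pendant '0 0 0 0 -0.087 0 -1; 0 0 0 0 -0.087 0 -1;0 0 0 0 -0.087 0 -1'
python3 - <<'E'
from h import *
a=np.pi/3
rv=R.from_matrix(np.c_[[-np.cos(a),0,-np.sin(a)],[0,1,0],[np.sin(a),0,-np.cos(a)]])
o=bot.get_obs();print(o["joints"].round(2),R.from_rotvec(o["tool_rot"]).as_matrix()[:,2].round(3))
print(tool([340,328,24],rv),tool([388,328,24],rv))
hold=R.from_rotvec(o["tool_rot"]).inv();h=lambda t:np.array([581-190*np.cos(t)-3.2,328,54+190*np.sin(t)-10.9])
for t in np.arange(-.1,1.91,.1): print(round(t,1),hold.apply(h(t)-h(-.1)).round(0)[[0,2]],h(t).round(0))
E
```

```text
t: 20.28
ee_pos: [384.0, 322.2, 168.1]
tool_rot: [0.025, 2.478, -0.052]
contact_force: [0.2, 0.2, 0.2]
opening: -0.1
finger_force: 0.0
t: 20.53
ee_pos: [383.9, 322.0, 167.5]
tool_rot: [0.02, 2.394, -0.056]
contact_force: [0.2, -0.4, -0.8]
opening: 0.1
finger_force: 0.0
[ 0.91  0.29  2.16 -1.27  0.63  0.4 ] [ 0.678 -0.046 -0.733]
(array([129.7,   9.6,  75.1]), array([-0.045, -0.3  ,  0.008])) (array([ 94.4,  11.1, 107.7]), array([-0.045, -0.3  ,  0.008]))
-0.1 [0. 0.] [389. 328.  24.]
0.0 [-12. -15.] [388. 328.  43.]
0.1 [-26. -28.] [389. 328.  62.]
0.2 [-41. -40.] [392. 328.  81.]
0.3 [-57. -50.] [396. 328.  99.]
0.4 [-73. -59.] [403. 328. 117.]
0.5 [-91. -66.] [411. 328. 134.]
0.6 [-109.  -71.] [421. 328. 150.]
0.7 [-128.  -74.] [432. 328. 166.]
0.8 [-147.  -75.] [445. 328. 179.]
0.9 [-166.  -75.] [460. 328. 192.]
1.0 [-185.  -73.] [475. 328. 203.]
1.1 [-203.  -68.] [492. 328. 212.]
1.2 [-221.  -62.] [509. 328. 220.]
1.3 [-239.  -54.] [527. 328. 226.]
1.4 [-255.  -45.] [546. 328. 230.]
1.5 [-270.  -34.] [564. 328. 233.]
1.6 [-285.  -21.] [583. 328. 233.]
1.7 [-298.   -7.] [602. 328. 232.]
1.8 [-309.    8.] [621. 328. 228.]
1.9 [-319.   24.] [639. 328. 223.]
```

The arm can't tilt that far this close in, so back to tool-down and pinch again. This time I raise the lid in short stages and take out the radial force at each stage.

```bash
python3 -m pendant '-10 0 -4 0 0.12 0 0; -20 0 -8 0 0.24 0 0; -30 0 -12 0 0.36 0 1; -40 0 -16 0 0.48 0 1; -50 0 -20 0 0.60 0 1; -50 0 -20 0 0.72 0 1; -50 0 -20 0 0.84 0 1; -50 0 -20 0 0.96 0 1'; python3 -m pendant '0 0 0 0 0.08 0 1; 0 0 0 0 0.08 0 1'; python3 -c "
from h import *
print(tool([377,328,90],down(np.radians(90))))"
```

```text
t: 21.2
ee_pos: [408.6, 324.2, 219.1]
tool_rot: [0.051, 3.128, -0.05]
contact_force: [-0.1, 0.1, -0.4]
opening: 85.3
finger_force: 0.0
t: 21.37
ee_pos: [410.1, 323.0, 217.4]
tool_rot: [-0.058, -3.074, 0.053]
contact_force: [0.1, 0.4, -1.4]
opening: 85.1
finger_force: 0.0
(array([ 24.9,   8.3, 129.1]), array([-0.034, -0.066, -0.038]))
```

```bash
python3 -m pendant '8 2 35 -0.01 -0.02 -0.01 1; 16 4 70 -0.02 -0.04 -0.02 1; 25 8 105 -0.034 -0.066 -0.038 1; 25 8 129 -0.034 -0.066 -0.038 1; 25 8 129 -0.034 -0.066 -0.038 1; 25 8 129 -0.034 -0.066 -0.038 1'; python3 -c "
from h import *
print(tool([377,328,31],down(np.radians(90))))"
```

```text
t: 21.87
ee_pos: [375.0, 327.3, 90.0]
tool_rot: [-0.004, 3.138, -0.005]
contact_force: [-0.2, -0.3, 1.0]
opening: 85.6
finger_force: 0.0
(array([-1.8,  0.9, 59. ]), array([-0.003,  0.003,  0.002]))
```

```bash
python3 -m pendant '-2 1 30 0 0 0 1; -2 1 59 0 0 0 1; -2 1 59 0 0 0 1; -2 1 59 0 0 0 0; -2 1 59 0 0 0 -0.6; -2 1 59 0 0 0 -0.6; -2 1 59 0 0 0 -0.6; -2 1 59 0 0 0 -0.6' 60; python3 -m pendant '0 0 0 0 0 0 -0.6; 0 0 0 0 0 0 -0.6';  python3 -m pendant '0 0 -10 0 0 0 -0.6; -1.5 0 -20 0 0 0 -0.6; -5 0 -41 0 0 0 -0.6; -5 0 -41 0 0 0 -0.6'
```

```text
t: 22.53
ee_pos: [378.0, 327.8, 32.3]
tool_rot: [-0.004, 3.137, -0.005]
contact_force: [-0.5, -8.7, 21.2]
opening: 28.9
finger_force: 57.4
t: 22.7
ee_pos: [378.1, 327.8, 32.4]
tool_rot: [-0.003, 3.137, -0.005]
contact_force: [-1.1, -8.7, 16.5]
opening: 29.0
finger_force: 57.9
t: 23.03
ee_pos: [382.7, 327.7, 74.6]
tool_rot: [-0.002, 3.138, -0.006]
contact_force: [-1.1, -5.9, -1.7]
opening: 28.7
finger_force: 59.6
```

```bash
python3 -m pendant '-5.5 0 -20 0 0 0 -0.6; -13 0 -39 0 0 0 -0.6; -22.5 0 -57 0 0 0 -0.6; -22.5 0 -57 0 0 0 -0.6'
```

```text
t: 23.37
ee_pos: [405.3, 327.8, 132.0]
tool_rot: [-0.003, 3.138, -0.006]
contact_force: [-7.9, -3.7, 2.7]
opening: 29.2
finger_force: 59.9
```

```bash
python3 -m pendant '-10.5 0 -18 0 0 0 -0.6; -23.5 0 -34 0 0 0 -0.6; -38 0 -48.5 0 0 0 -0.6; -38 0 -48.5 0 0 0 -0.6'
```

```text
t: 23.7
ee_pos: [444.9, 327.9, 180.2]
tool_rot: [-0.002, 3.135, -0.006]
contact_force: [-1.7, -4.9, 0.3]
opening: 28.8
finger_force: 60.9
```

```bash
python3 -m pendant '-16 0 -13 0 0 0 -0.6; -33 0 -25 0 0 0 -0.6; -51 0 -34.5 0 0 0 -0.6; -51 0 -34.5 0 0 0 -0.6'
```

```text
t: 24.03
ee_pos: [495.8, 328.0, 214.0]
tool_rot: [-0.001, 3.136, -0.006]
contact_force: [-4.1, -5.6, 4.3]
opening: 28.8
finger_force: 62.7
```

```bash
python3 -m pendant '-19 0 -8 0 0 0 -0.6; -38.5 0 -14.5 0 0 0 -0.6; -59 0 -18.5 0 0 0 -0.6; -59 0 -18.5 0 0 0 -0.6'
```

```text
t: 24.37
ee_pos: [554.9, 328.5, 231.3]
tool_rot: [-0.0, 3.137, -0.004]
contact_force: [0.4, 0.7, 0.5]
opening: 17.3
finger_force: 0.0
```

It was lost at about 1.2 rad again. With this depth, the fingertip corners reach the lid's front edge at around 1.1 rad, since sqrt(h²+half-width²) approaches 28 mm. I'll grip 8 mm higher, at TCP z of about 40 and x of about 377.

```bash
python3 -m pendant '0 0 -35 0 0 0 0; 0 0 -60 0 0 0 1; 20 0 -60 0 0 0 1; 60 0 -60 0 0 0 1; 100 0 -40 0 0 0 1; 140 0 0 0 0 0 1; 170 0 40 0 0 0 1; 177 0 80 0 0 0 1'; python3 -m pendant '0 0 35 0 0 0 1; 0 0 50 0 0 0 1; 0 0 50 0 0 0 1'; python3 -c "
from h import *
print(tool([377,328,40],down(np.radians(90))))
s=cam('scene');m=mask(s,(3,140,60),(16,255,255),(180,120,400,300));ys,xs=np.nonzero(m);print(len(xs),xs.min(),xs.max(),ys.min(),ys.max())"
```

```text
t: 25.03
ee_pos: [381.5, 328.8, 172.4]
tool_rot: [-0.004, 3.135, -0.001]
contact_force: [1.4, 0.6, -0.3]
opening: 85.2
finger_force: 0.0
t: 25.28
ee_pos: [381.9, 327.4, 119.1]
tool_rot: [0.003, -3.141, 0.01]
contact_force: [0.0, -0.6, 0.1]
opening: 85.4
finger_force: 0.0
(array([ 4.9,  1.1, 79.1]), array([-0.006, -0.001,  0.002]))
1986 236 295 192 236
```

```bash
python3 -m pendant '5 1 20 0 0 0 1; 5 1 20 0 0 0 1;5 1 20 0 0 0 1'; python3 -c "
from h import *
s=cam('scene');m=mask(s,(3,140,60),(16,255,255),(180,120,400,300));ys,xs=np.nonzero(m);print(len(xs),xs.min(),xs.max(),ys.min(),ys.max())
print(tool([377,328,40],down(np.radians(90))))"
```

```text
t: 25.58
ee_pos: [379.3, 329.5, 102.8]
tool_rot: [-0.003, 3.138, -0.005]
contact_force: [0.2, -0.3, 0.5]
opening: 85.6
finger_force: 0.0
2325 237 300 197 247
(array([ 2.9, -1.5, 63.2]), array([-0.002,  0.005,  0.002]))
```

Closed and settled. I grip and lift in stages.

```bash
python3 -m pendant '2 -0.5 30 0 0 0 1; 2 -0.5 60 0 0 0 1; 2 -0.5 60 0 0 0 1; 2 -0.5 60 0 0 0 0; 2 -0.5 60 0 0 0 -0.5; 2 -0.5 60 0 0 0 -0.5; 2 -0.5 60 0 0 0 -0.5; 2 -0.5 60 0 0 0 -0.5' 60; python3 -m pendant '0 0 0 0 0 0 -0.5; 0 0 0 0 0 0 -0.5';  python3 -m pendant '0 0 -10 0 0 0 -0.5; -1.5 0 -20 0 0 0 -0.5; -5 0 -41 0 0 0 -0.5; -11 0 -61 0 0 0 -0.5; -18 0 -80 0 0 0 -0.5; -28 0 -98 0 0 0 -0.5; -28 0 -98 0 0 0 -0.5'
```

```text
t: 26.3
ee_pos: [377.8, 327.9, 43.1]
tool_rot: [-0.005, 3.137, -0.007]
contact_force: [-0.4, -12.2, 24.9]
opening: 28.4
finger_force: 57.3
t: 26.47
ee_pos: [377.8, 327.9, 43.3]
tool_rot: [-0.004, 3.137, -0.007]
contact_force: [-0.2, -12.0, 17.3]
opening: 28.3
finger_force: 57.8
t: 27.05
ee_pos: [408.5, 328.0, 143.2]
tool_rot: [-0.003, 3.131, -0.006]
contact_force: [12.7, -9.8, -8.6]
opening: 28.6
finger_force: 61.4
```

```bash
python3 -m pendant '-12 -0.8 -16.5 0 0 0 -0.5; -25.5 -0.8 -32.5 0 0 0 -0.5; -40 -0.8 -47 0 0 0 -0.5; -40 -0.8 -47 0 0 0 -0.5'
```

```text
t: 27.38
ee_pos: [447.3, 327.9, 189.8]
tool_rot: [-0.001, 3.135, -0.004]
contact_force: [-1.5, -2.9, -1.2]
opening: 28.2
finger_force: 61.7
```

```bash
python3 -m pendant '-16 0 -13 0 0 0 -0.5; -33 0 -24.5 0 0 0 -0.5; -51 0 -34 0 0 0 -0.5; -51 0 -34 0 0 0 -0.5'; python3 -m pendant '-9.5 0 -4 0 0 0 -0.5; -19 0 -8 0 0 0 -0.5; -19 0 -8 0 0 0 -0.5'
```

```text
t: 27.72
ee_pos: [498.6, 328.6, 223.5]
tool_rot: [-0.001, 3.134, -0.002]
contact_force: [0.2, 1.0, -0.4]
opening: 21.4
finger_force: 0.0
t: 27.97
ee_pos: [515.4, 328.6, 230.1]
tool_rot: [-0.002, 3.137, -0.004]
contact_force: [0.5, -1.5, 0.7]
opening: 21.3
finger_force: 0.0
```

Deeper grips last longer, so the domed ends creep out of the pads as they pivot. The fix is to turn the tool with the lid up to about 1.1 rad, so the grip stays rigid and little pivoting is left.

```bash
python3 -m pendant '0 0 -35 0 0 0 0; 0 0 -60 0 0 0 1; 20 0 -60 0 0 0 1; 60 0 -60 0 0 0 1; 90 0 -40 0 0 0 1; 115 0 0 0 0 0 1; 138 0 40 0 0 0 1; 138 0 80 0 0 0 1'; python3 -m pendant '0 0 35 0 0 0 1; 0 0 40 0 0 0 1; 0 0 40 0 0 0 1;0 0 40 0 0 0 1'
python3 - <<'E'
from h import *
print(tool([376.5,327.5,33],down(np.radians(90))))
s=cam('scene');m=mask(s,(3,140,60),(16,255,255),(180,120,400,300));ys,xs=np.nonzero(m);print(len(xs),xs.min(),xs.max(),ys.min(),ys.max())
def pose(t,f):
    K=206*np.array([-np.cos(t+.024),np.sin(t+.024)]);return K+25*np.array([-np.sin(f),-np.cos(f)])
def rows(t0,f0,L):
    ax=np.array([-np.cos(f0),np.sin(f0)]);az=np.array([-np.sin(f0),-np.cos(f0)])
    for t,f in L:
        D=pose(t,f)-pose(t0,f0);print(f"{t:.2f} {f:.2f}: {D@ax:.1f} 0 {D@az:.1f} 0 {f-f0:.2f} 0")
A=[(.1*i,.1*i) for i in range(1,7)];rows(0,0,A);print();rows(.6,.6,[(t,t) for t in(.7,.8,.9,1.0,1.1)]);print();rows(1.1,1.1,[(t,1.1) for t in(1.2,1.3,1.4,1.5,1.6,1.7,1.8,1.85)])
E
```

```text
t: 28.63
ee_pos: [374.3, 328.0, 155.7]
tool_rot: [-0.005, 3.137, -0.003]
contact_force: [1.8, 0.4, -0.8]
opening: 85.2
finger_force: 0.0
t: 28.97
ee_pos: [378.2, 328.5, 117.3]
tool_rot: [-0.003, 3.137, -0.004]
contact_force: [-0.4, -0.2, 0.3]
opening: 85.3
finger_force: 0.0
(array([ 2.1, -0.8, 84.3]), array([-0.002,  0.005,  0.002]))
2329 237 300 197 247
0.10 0.10: 1.0 0 -20.7 0 0.10 0
0.20 0.20: -0.1 0 -41.3 0 0.20 0
0.30 0.30: -3.3 0 -61.8 0 0.30 0
0.40 0.40: -8.4 0 -81.8 0 0.40 0
0.50 0.50: -15.6 0 -101.2 0 0.50 0
0.60 0.60: -24.6 0 -119.8 0 0.60 0

0.70 0.70: 1.0 0 -20.7 0 0.10 0
0.80 0.80: -0.1 0 -41.3 0 0.20 0
0.90 0.90: -3.3 0 -61.8 0 0.30 0
1.00 1.00: -8.4 0 -81.8 0 0.40 0
1.10 1.10: -15.6 0 -101.2 0 0.50 0

1.20 1.10: -1.5 0 -20.5 0 0.00 0
1.30 1.10: -5.1 0 -40.8 0 0.00 0
1.40 1.10: -10.7 0 -60.6 0 0.00 0
1.50 1.10: -18.2 0 -79.8 0 0.00 0
1.60 1.10: -27.6 0 -98.1 0 0.00 0
1.70 1.10: -38.8 0 -115.4 0 0.00 0
1.80 1.10: -51.6 0 -131.5 0 0.00 0
1.85 1.10: -58.6 0 -139.1 0 0.00 0
```

```bash
python3 -m pendant '2 -0.8 35 0 0.005 0 1; 2 -0.8 70 0 0.005 0 1; 2 -0.8 84 0 0.005 0 1; 2 -0.8 84 0 0.005 0 1; 2 -0.8 84 0 0.005 0 0; 2 -0.8 84 0 0.005 0 -0.5; 2 -0.8 84 0 0.005 0 -0.5; 2 -0.8 84 0 0.005 0 -0.5' 60; python3 -m pendant '0 0 0 0 0 0 -0.5; 0 0 0 0 0 0 -0.5';  python3 -m pendant '1 0 -20.5 0 0.1 0 -0.5; 0 0 -41 0 0.2 0 -0.5; -3.5 0 -62 0 0.3 0 -0.5; -8.5 0 -82 0 0.4 0 -0.5; -15.5 0 -101 0 0.5 0 -0.5; -24.5 0 -120 0 0.6 0 -0.5; -24.5 0 -120 0 0.6 0 -0.5'
```

```text
t: 29.68
ee_pos: [376.7, 327.5, 33.3]
tool_rot: [-0.003, 3.141, -0.003]
contact_force: [0.3, -0.7, -0.0]
opening: 38.9
finger_force: 0.0
t: 29.85
ee_pos: [376.6, 327.7, 33.2]
tool_rot: [-0.002, 3.141, -0.003]
contact_force: [-3.1, 1.0, 11.6]
opening: 29.2
finger_force: 58.2
t: 30.43
ee_pos: [401.9, 327.7, 155.0]
tool_rot: [0.0, -2.532, 0.001]
contact_force: [-13.7, 1.5, 7.5]
opening: 28.9
finger_force: 60.2
```

```bash
python3 -m pendant '2 0 -20.5 0 0.1 0 -0.5; 1 0 -41 0 0.2 0 -0.5; -2.5 0 -62 0 0.3 0 -0.5; -7.5 0 -82 0 0.4 0 -0.5; -14.5 0 -101 0 0.5 0 -0.5; -14.5 0 -101 0 0.5 0 -0.5'
```

```text
t: 30.93
ee_pos: [471.0, 327.9, 228.6]
tool_rot: [0.002, -2.028, 0.001]
contact_force: [-9.8, -0.5, 18.6]
opening: 28.8
finger_force: 60.8
```

```bash
python3 -m pendant '2.5 0 -20.5 0 0.1 0 -0.5; 1.5 0 -41 0 0.2 0 -0.5; -2 0 -62 0 0.3 0 -0.5; -2 0 -62 0 0.3 0 -0.5'
```

```text
t: 31.27
ee_pos: [527.5, 328.0, 249.9]
tool_rot: [-0.001, -1.73, 0.004]
contact_force: [1.5, -1.6, -8.0]
opening: 28.9
finger_force: 61.8
```

```bash
python3 -m pendant '-1.5 0 -20.5 0 0 0 -0.5; -5 0 -41 0 0 0 -0.5; -10.5 0 -60.5 0 0 0 -0.5; -10.5 0 -60.5 0 0 0 -0.5'
```

```text
t: 31.6
ee_pos: [588.7, 328.1, 252.3]
tool_rot: [0.001, -1.742, 0.002]
contact_force: [0.6, 5.8, 9.4]
opening: 28.8
finger_force: 61.4
```

Still held at about 1.7 rad. I go on to about 1.85 and release.

```bash
python3 -m pendant '-3.5 0 -9.5 0 0 0 -0.5; -7 0 -19 0 0 0 -0.5; -12 0 -29 0 0 0 -0.5; -12 0 -29 0 0 0 -0.5'; python3 -m pendant '0 0 0 0 0 0 0; 0 0 0 0 0 0 1; 0 0 0 0 0 0 1; 0 0 0 0 0 0 1; 0 0 0 0 0 0 1;0 0 0 0 0 0 1'; python3 -c "
from h import *
d=cam('wrist','w20');s=cam('scene','s20');m=mask(s,(3,140,60),(16,255,255),(150,80,400,300));ys,xs=np.nonzero(m);print(len(xs),xs.min(),xs.max(),ys.min(),ys.max())
print(bot.get_obs()['joints'].round(2), R.from_rotvec(bot.get_obs()['tool_rot']).as_matrix().round(2).tolist())
for t in (1.7,1.95): print(t,proj(s,[581-206*np.cos(t),328,54+206*np.sin(t)]))"
```

```text
t: 31.93
ee_pos: [603.1, 327.9, 244.5]
tool_rot: [-0.005, -1.742, -0.004]
contact_force: [-0.4, 26.5, -6.2]
opening: 28.8
finger_force: 62.7
t: 32.43
ee_pos: [604.6, 322.8, 245.5]
tool_rot: [-0.004, -1.741, 0.001]
contact_force: [0.1, 0.6, -0.3]
opening: 85.3
finger_force: 0.0
1375 210 246 170 235
[ 0.31  1.49  0.01  1.24  2.82 -0.29] [[-0.17, 0.0, -0.99], [0.0, 1.0, 0.0], [0.99, -0.0, -0.17]]
1.7 [[229.65408142 176.47836084]]
1.95 [[213.52262532 175.94877868]]
```

```bash
python3 -m pendant '15 0 0 0 0 0 1; 30 0 0 0 0 0 1; 50 0 0 0 0 0 1; 70 0 2 0 0 0 1; 90 0 10 0 0 0 1; 110 0 30 0 0 0 1; 130 0 50 0 0 0 1; 130 0 50 0 0 0 1'; python3 -c "
from h import *
s=cam('scene','s21');m=mask(s,(3,140,60),(16,255,255),(150,80,400,300));ys,xs=np.nonzero(m);print(len(xs),xs.min(),xs.max(),ys.min(),ys.max())
o=bot.get_obs();print(o['joints'].round(2))
for t in (1.7,1.8,1.95):
  for y in (250,400): print(t,y,proj(s,[581-178*np.cos(t),y,54+178*np.sin(t)]).round(0))
print(tool([480,325,330],down(np.radians(90))))"
```

```text
t: 33.2
ee_pos: [529.6, 323.6, 368.6]
tool_rot: [-0.002, -1.741, 0.003]
contact_force: [1.4, 0.7, 0.4]
opening: 84.9
finger_force: 0.0
1468 157 246 148 235
[ 0.33  1.06  0.61  0.89  2.72 -0.66]
1.7 250 [[238. 162.]]
1.7 400 [[225. 202.]]
1.8 250 [[233. 161.]]
1.8 400 [[219. 202.]]
1.95 250 [[225. 162.]]
1.95 400 [[211. 202.]]
(array([-28.5,   1.4,  57.1]), array([-0.002, -1.399, -0.002]))
```

The lid stays open: its edge is seen at x = 210 px, and 211 is predicted for the 1.95 stop. I bring the tool upright over the case and look at the pack.

```bash
python3 -m pendant '-10 0 10 0 -0.12 0 1; -20 0 20 0 -0.24 0 1; -30 0 30 0 -0.36 0 1; -40 0 40 0 -0.48 0 1; -50 0 50 0 -0.6 0 1; -60 0 60 0 -0.72 0 1; -70 0 70 0 -0.84 0 1; -80 0 75 0 -0.96 0 1'; python3 -m pendant '0 0 0 0 -0.12 0 1; 0 0 0 0 -0.24 0 1; 0 0 0 0 -0.36 0 1; 0 0 0 0 -0.44 0 1;0 0 0 0 -0.44 0 1'
python3 - <<'E'
from h import *
d=cam('wrist','w22');o=bot.get_obs();print(o["ee_pos"],tool([470,325,200],down(np.pi/2)))
p=proj(d,[471,325,38])[0];print(p)
x,y=int(p[0]),int(p[1])
m=mask(d,(14,60,70),(35,255,255),(max(0,x-60),max(0,y-60),x+60,min(384,y+60)));n,l,st,c=cv2.connectedComponentsWithStats(m)
for i in range(1,n):
    if st[i,4]>8: print(st[i],plane(d,[c[i]],38)[0].round(1))
E
```

```text
t: 33.92
ee_pos: [473.7, 323.9, 273.4]
tool_rot: [-0.004, -2.708, 0.001]
contact_force: [-0.9, 0.0, 0.5]
opening: 85.3
finger_force: 0.0
t: 34.33
ee_pos: [472.5, 324.4, 274.6]
tool_rot: [0.003, 3.137, -0.001]
contact_force: [-1.0, -0.5, -1.4]
opening: 85.5
finger_force: 0.0
[472.77421944 324.22181678 274.29721937] (array([ 2.7,  0.9, 74.3]), array([-0.001, -0.001, -0.002]))
[256.28215912 150.32775484]
[245 148   6   3  17] [469.5 314.7  38. ]
[255 148   5   3  15] [469.4 325.9  38. ]
[263 148   6   3  18] [469.4 336.   38. ]
[245 153   6  10  60] [479.7 314.5  38. ]
[254 153   6  10  60] [479.7 325.3  38. ]
[263 153   6  10  59] [479.6 336.1  38. ]
```

Three brass strips appear at px x 245/255/263 and y 148–163. The contact edge is at x of about 473.5, with the centre line at y = 325.4 and yaw 0. I grip at x = 505 and draw the pack forward 52 mm.

```bash
python3 -m pendant '-10 1 40 0 0 0 1; -22 1 80 0 0 0 1; -32 1 120 0 0 0 1; -32 1 160 0 0 0 1; -32 1 195 0 0 0 1; -32 1 225 0 0 0 1; -32 1 250 0 0 0 1; -32 1 260 0 0 0 1'; python3 -m pendant '0 0 0 0 0 0 1; 0 0 0 0 0 0 1'
```

```text
t: 35.05
ee_pos: [504.0, 322.6, 8.8]
tool_rot: [-0.007, -3.134, 0.008]
contact_force: [-0.6, 0.4, 0.4]
opening: 85.5
finger_force: 0.0
t: 35.22
ee_pos: [505.6, 323.7, 13.6]
tool_rot: [-0.005, -3.14, 0.004]
contact_force: [0.8, -1.4, 0.1]
opening: 85.5
finger_force: 0.0
```

```bash
python3 -m pendant '0 1.5 4 0 0 0 1; 0 1.5 7 0 0 0 0.3; 0 1.5 7 0 0 0 -0.2; 0 1.5 7 0 0 0 -0.2; 0 1.5 7 0 0 0 -0.2; 0 1.5 7 0 0 0 -0.2; 0 1.5 7 0 0 0 -0.2' 30; python3 -m pendant '6 0 0 0 0 0 -0.2; 14 0 0 0 0 0 -0.2; 24 0 0 0 0 0 -0.2; 34 0 0 0 0 0 -0.2; 44 0 0 0 0 0 -0.2; 52 0 0 0 0 0 -0.2; 54 0 0 0 0 0 -0.2; 54 0 0 0 0 0 -0.2'
```

```text
t: 35.8
ee_pos: [505.0, 325.3, 7.1]
tool_rot: [0.003, 3.141, -0.004]
contact_force: [-1.1, -0.3, 5.9]
opening: 39.6
finger_force: 31.9
t: 36.47
ee_pos: [449.7, 325.5, 7.1]
tool_rot: [-0.002, -3.141, 0.004]
contact_force: [-3.2, 0.6, 9.4]
opening: 39.5
finger_force: 32.5
```

```bash
python3 -m pendant '0 0 0 0 0 0 0.3; 0 0 0 0 0 0 0.3; 0 0 0 0 0 0 0.3; -20 0 0 0 0 0 0.3; -40 0 0 0 0 0 0.3; -40 0 0 0 0 0 0.3; -40 0 0 0 0 0 0.3'
python3 - <<'E'
from h import *
d=cam('wrist','w23');o=bot.get_obs();print(o["ee_pos"],o["opening"])
p=proj(d,[420,325,38])[0];print(p);x,y=int(p[0]),int(p[1])
m=mask(d,(14,60,70),(35,255,255),(max(0,x-70),max(0,y-70),x+70,min(384,y+70)));n,l,st,c=cv2.connectedComponentsWithStats(m)
for i in range(1,n):
    if st[i,4]>12: print(st[i],plane(d,[c[i]],38)[0].round(1))
E
```

```text
t: 37.05
ee_pos: [490.7, 324.8, 6.1]
tool_rot: [-0.004, -3.141, 0.005]
contact_force: [-0.4, -0.0, -0.8]
opening: 55.6
finger_force: 0.0
[489.9260252  324.78249851   6.01858666] 55.8319813351788
[254.02324617 108.92939621]
[218  93  21   4  76] [415.2 316.2  38. ]
[250  93  18   4  70] [415.2 326.5  38. ]
[280  93  20   4  74] [415.2 337.1  38. ]
[217 102  19  37 659] [423.6 315.4  38. ]
[250 102  18  36 648] [423.6 326.5  38. ]
[282 102  19  37 658] [423.6 337.7  38. ]
```

The pack came forward, with its contact edge at x of about 417.5 and its tail clear of the cover. I grip, lift, and carry it to where the wrist camera can see the dock.

```bash
python3 -m pendant '0 0.5 0 0 0 0 -0.2; 0 0.5 0 0 0 0 -0.2; 0 0.5 0 0 0 0 -0.2; 0 0.5 -10 0 0 0 -0.2; 0 0.5 -40 0 0 0 -0.2; 0 0.5 -80 0 0 0 -0.2; 0 0.5 -120 0 0 0 -0.2; 0 0.5 -160 0 0 0 -0.2' 70; python3 -m pendant '-5 -39 -10 0 0 0 -0.2; -10 -78 -20 0 0 0 -0.2; -15 -117 -30 0 0 0 -0.2; -20 -156 -35 0 0 0 -0.2; -25 -195 -35 0 0 0 -0.2; -30 -234 -35 0 0 0 -0.2; -35 -273 -35 0 0 0 -0.2; -40 -312 -35 0 0 0 -0.2';python3 -m pendant '0 0 0 0 0 0 -0.2; 0 0 0 0 0 0 -0.2'
python3 - <<'E'
from h import *
d=cam('wrist','w24');np.save("w24.npy",d,allow_pickle=True);t=cam("top","t24");o=bot.get_obs();print(o["ee_pos"],o["opening"])
u=np.array([np.cos(-.068),np.sin(-.068)]);v=np.array([-u[1],u[0]]);O=np.array([535.2,-89.1])
for n,a,b,z in[("deckFL",-80,45,8),("deckFR",-80,-45,8),("hoodFL",12,37,52),("hoodFR",12,-37,52),("hoodRL",70,37,52)]: P=O+a*u+b*v;print(n,proj(d,[*P,z]).round(0))
h=hsv(d)
x,y=proj(d,[*(O+35*u),52])[0].astype(int)
g=cv2.cvtColor(d["img"],cv2.COLOR_RGB2GRAY);print("row through hood",y);print(g[y,max(0,x-90):x+90:2].tolist());
E
```

```text
t: 37.77
ee_pos: [490.0, 325.8, 168.7]
tool_rot: [-0.002, -3.141, 0.005]
contact_force: [0.4, 1.2, -1.1]
opening: 38.8
finger_force: 70.8
t: 38.43
ee_pos: [529.7, 12.4, 203.0]
tool_rot: [-0.002, -3.142, 0.004]
contact_force: [0.8, -0.7, -2.7]
opening: 38.8
finger_force: 71.1
t: 38.6
ee_pos: [529.9, 12.5, 202.7]
tool_rot: [-0.008, -3.141, 0.004]
contact_force: [0.1, 0.2, -2.0]
opening: 38.9
finger_force: 71.3
[529.85190795  14.55950338 202.55550769] 38.91157519878365
deckFL [[205.  91.]]
deckFR [[117.  86.]]
hoodFL [[188. 191.]]
hoodFR [[112. 186.]]
hoodRL [[188. 245.]]
row through hood 210
[112, 110, 110, 109, 111, 110, 110, 111, 112, 115, 111, 111, 115, 112, 112, 112, 112, 110, 114, 111, 112, 114, 117, 111, 112, 111, 109, 109, 104, 103, 101, 101, 102, 101, 100, 94, 13, 9, 0, 0, 7, 4, 19, 19, 7, 6, 13, 19, 9, 16, 18, 192, 182, 179, 181, 183, 183, 114, 112, 187, 181, 178, 183, 182, 188, 140, 139, 140, 118, 102, 104, 109, 96, 68, 89, 109, 110, 112, 113, 110, 115, 114, 169, 200, 200, 199, 196, 205, 205, 206]
```

Run:
```python
from h import *
d=np.load("w24.npy",allow_pickle=True).item()
g=cv2.GaussianBlur(cv2.cvtColor(d["img"],cv2.COLOR_RGB2GRAY),(3,3),0)
for y in (75,85,95,110,125,140,155,170,180,190,200): print(y,g[y,80:230:4].tolist())
```

```text
75 [203, 203, 202, 204, 204, 203, 204, 204, 205, 205, 205, 204, 204, 206, 205, 203, 205, 204, 203, 205, 205, 204, 206, 205, 205, 204, 205, 205, 206, 205, 205, 207, 207, 206, 207, 205, 204, 203]
85 [204, 205, 203, 204, 203, 205, 205, 204, 204, 205, 155, 100, 104, 119, 133, 136, 168, 182, 193, 207, 207, 207, 208, 207, 205, 206, 207, 207, 207, 205, 207, 206, 203, 202, 203, 202, 202, 200]
95 [205, 203, 204, 204, 203, 204, 204, 204, 204, 206, 109, 100, 102, 101, 101, 101, 114, 101, 102, 102, 101, 102, 103, 102, 102, 101, 103, 102, 103, 102, 102, 103, 103, 198, 162, 147, 144, 143]
110 [205, 205, 204, 204, 204, 205, 205, 205, 206, 205, 102, 101, 102, 101, 102, 102, 159, 101, 101, 102, 101, 102, 102, 103, 102, 102, 162, 102, 103, 104, 66, 97, 116, 116, 129, 130, 128, 135]
125 [183, 112, 111, 130, 109, 109, 110, 111, 128, 114, 111, 101, 101, 102, 101, 100, 159, 101, 103, 101, 101, 101, 101, 102, 103, 102, 167, 102, 102, 102, 74, 91, 116, 116, 127, 129, 128, 133]
140 [112, 112, 112, 111, 115, 113, 111, 112, 112, 111, 112, 75, 102, 101, 101, 101, 160, 102, 102, 102, 102, 103, 102, 102, 103, 102
[... 315 characters left out ...]
, 82, 101, 102, 102, 102, 102, 102, 102, 102, 101, 103, 101, 102, 101, 103, 102, 102, 102, 104, 70, 108, 116, 115, 117, 115, 115]
180 [111, 112, 112, 112, 112, 112, 111, 113, 113, 113, 95, 84, 85, 81, 117, 125, 103, 101, 101, 102, 103, 102, 94, 92, 91, 54, 66, 100, 106, 131, 103, 68, 102, 114, 115, 115, 114, 115]
190 [112, 113, 112, 112, 111, 112, 114, 113, 112, 100, 100, 100, 102, 101, 101, 102, 102, 101, 161, 181, 180, 178, 175, 170, 162, 147, 143, 143, 139, 129, 103, 68, 99, 115, 114, 116, 115, 113]
200 [112, 113, 112, 112, 111, 112, 112, 112, 112, 102, 102, 102, 102, 101, 101, 102, 103, 102, 119, 180, 182, 181, 182, 181, 182, 183, 181, 187, 139, 124, 101, 71, 93, 112, 112, 115, 114, 117]
```

Run:
```python
from h import *
d=np.load("w24.npy",allow_pickle=True).item()
g=cv2.GaussianBlur(cv2.cvtColor(d["img"],cv2.COLOR_RGB2GRAY),(3,3),0).astype(float)
u=np.array([np.cos(-.068),np.sin(-.068)]);v=np.array([-u[1],u[0]]);O=np.array([535.2,-89.1])
def edge(y,x0,x1):
    r=np.abs(np.diff(g[y,x0:x1]));return x0+r.argmax()+.5
for n,x0,x1,rows in(("right",190,215,range(108,180,6)),("left",110,128,range(96,180,6))):
    E=[(edge(y,x0,x1),y) for y in rows];P=plane(d,E,8)[:,:2]-O
    print(n,[e[0] for e in E],np.c_[P@u,P@v].round(0).tolist())
F=[]
for x in range(124,200,8):
    c=g[75:105,x];F.append((x,75+np.abs(np.diff(c)).argmax()+.5))
P=plane(d,F,8)[:,:2]-O;print("front",np.c_[P@u,P@v].round(1).tolist())
for y in(194,198,202,206): print("hoodL",(plane(d,[[edge(y,184,196),y]],52)[0,:2]-O)@v)
```

```text
right [np.float64(198.5), np.float64(199.5), np.float64(199.5), np.float64(199.5), np.float64(200.5), np.float64(200.5), np.float64(200.5), np.float64(201.5), np.float64(201.5), np.float64(201.5), np.float64(201.5), np.float64(202.5)] [[-63.0, 39.0], [-57.0, 40.0], [-51.0, 40.0], [-45.0, 40.0], [-39.0, 41.0], [-32.0, 41.0], [-26.0, 41.0], [-20.0, 42.0], [-13.0, 43.0], [-7.0, 43.0], [0.0, 43.0], [7.0, 44.0]]
left [np.float64(118.5), np.float64(119.5), np.float64(120.5), np.float64(118.5), np.float64(119.5), np.float64(121.5), np.float64(121.5), np.float64(124.5), np.float64(122.5), np.float64(122.5), np.float64(122.5), np.float64(122.5), np.float64(122.5), np.float64(123.5)] [[-71.0, -44.0], [-65.0, -43.0], [-59.0, -42.0], [-52.0, -45.0], [-46.0, -44.0], [-40.0, -42.0], [-34.0, -42.0], [-28.0, -40.0], [-21.0, -42.0], [-14.0, -42.0], [-8.0, -43.0], [-1.0, -43.0], [5.0, -44.0], [12.0, -43.0]]
front [[-83.2, -37.3], [-82.6, -29.1], [-83.1, -20.9], [-82.5, -12.8], [-82.0, -4.7], [-81.5, 3.4], [-81.9, 11.5], [-81.4, 19.7], [-80.9, 27.8], [-80.4, 35.9]]
hoodL 38.464728345978635
hoodL 38.471158500366215
hoodL 38.47672260307622
hoodL 38.48140987392749
```

The dock pose agrees within about 2 mm between the two views. I swing the pack round by +3.21 rad about the tool z while moving in front of the bay.

```bash
python3 -m pendant '11 -12 0 0 0 0.12 -0.2; 22 -24 0 0 0 0.24 -0.2; 33 -36 0 0 0 0.36 -0.2; 44 -49 0 0 0 0.48 -0.2; 55 -61 0 0 0 0.60 -0.2; 66 -73 0 0 0 0.72 -0.2; 77 -85 0 0 0 0.84 -0.2; 86 -97 0 0 0 0.96 -0.2'; python3 -m pendant '0 0 5 0 0 0.12 -0.2; 0 0 10 0 0 0.24 -0.2; 0 0 15 0 0 0.36 -0.2; 0 0 20 0 0 0.48 -0.2; 0 0 30 0 0 0.60 -0.2; 0 0 40 0 0 0.72 -0.2; 0 0 50 0 0 0.84 -0.2; 0 0 60 0 0 0.96 -0.2';  python3 -m pendant '0 0 5 0 0 0.12 -0.2; 0 0 10 0 0 0.24 -0.2; 0 0 15 0 0 0.36 -0.2; 0 0 20 0 0 0.48 -0.2; 0 0 30 0 0 0.60 -0.2; 0 0 40 0 0 0.72 -0.2; 0 0 40 0 0 0.84 -0.2; 0 0 40 0 0 0.96 -0.2'; python3 -m pendant '0 0 0 0 0 0.12 -0.2;0 0 0 0 0 0.24 -0.2;0 0 0 0 0 0.33 -0.2;0 0 0 0 0 0.33 -0.2;0 0 0 0 0 0.33 -0.2'
python3 - <<'E'
from h import *
u=np.array([np.cos(-.068),np.sin(-.068)])
H=np.array([519.7,-88.1])-1.5*u
P=H-75*u
rv=down(-np.pi/2-.068)
print(P,tool([*P,30],rv),tool([*P,9.5],rv),bot.get_obs()["joints"].round(2),bot.get_obs()["opening"])
E
```

```text
t: 39.37
ee_pos: [443.3, -81.9, 202.8]
tool_rot: [1.458, 2.782, -0.004]
contact_force: [0.1, -0.4, -2.0]
opening: 39.2
finger_force: 71.4
t: 40.03
ee_pos: [444.1, -81.6, 142.4]
tool_rot: [2.577, 1.794, -0.003]
contact_force: [0.3, 0.5, -2.1]
opening: 39.0
finger_force: 71.4
t: 40.7
ee_pos: [443.8, -81.6, 102.3]
tool_rot: [3.114, 0.401, -0.003]
contact_force: [0.6, -0.8, -1.4]
opening: 38.8
finger_force: 71.4
t: 41.12
ee_pos: [444.1, -82.1, 102.8]
tool_rot: [3.137, -0.103, -0.0]
contact_force: [-0.4, 0.6, -2.3]
opening: 38.8
finger_force: 71.4
[443.37679986 -82.90200808] (array([-0.6,  0.7, 72.8]), array([0.003, 0.   , 0.002])) (array([-0.6,  0.6, 93.3]), array([0.003, 0.   , 0.002])) [-0.28  0.37  2.01 -0.    0.77  1.35] 38.818163261292256
```

```bash
python3 -m pendant '-0.5 0.6 30 0 0 0 -0.2; -0.5 0.6 60 0 0 0 -0.2; -0.5 0.6 80 0 0 0 -0.2; -0.5 0.6 88 0 0 0 -0.2; -0.5 0.6 92 0 0 0 -0.2; -0.5 0.6 92 0 0 0 -0.2;-0.5 0.6 92 0 0 0 -0.2'
python3 - <<'E'
from h import *
d=cam("wrist","w30");t=cam("top","t30");s=cam("scene","s30")
g=cv2.cvtColor(d["img"],cv2.COLOR_RGB2GRAY)
u=np.array([np.cos(-.068),np.sin(-.068)]);v=np.array([-u[1],u[0]]);O=np.array([535.2,-89.1])-1.5*u
for n,a,b,z in[("hoodFL",12,37,52),("hoodFR",12,-37,52),("packL",-20,20,40),("packR",-20,-20,40)]: print(n,proj(d,[*(O+a*u+b*v),z]).round(0))
m=mask(d,(14,60,70),(35,255,255),(100,0,420,384));n,l,st,c=cv2.connectedComponentsWithStats(m)
z=40
for i in range(1,n):
    if st[i,4]>20: p=plane(d,[c[i]],z)[0,:2]-O;print("brass",st[i],(p@u).round(1),(p@v).round(1))
x0=int(proj(d,[*(O+25*u),52])[0][1]);print(x0,g[x0,100:420:5].tolist())
E
```

```text
t: 41.7
ee_pos: [444.1, -83.9, 11.5]
tool_rot: [3.137, -0.108, 0.001]
contact_force: [0.2, -0.1, -2.4]
opening: 38.9
finger_force: 71.4
hoodFL [[128.  -7.]]
hoodFR [[381.  -7.]]
packL [[198. 102.]]
packR [[311. 102.]]
brass [217  96  19   4  59] -18.6 10.0
brass [248  96  19   4  69] -18.5 -0.8
brass [278  96  20   4  71] -18.5 -11.5
brass [216 105  19  36 651] -27.2 10.6
brass [248 105  19  36 655] -27.1 -0.7
brass [280 105  19  36 651] -27.1 -12.2
-58 [25, 16, 13, 21, 13, 28, 19, 17, 21, 14, 14, 24, 16, 4, 19, 19, 16, 11, 18, 16, 12, 213, 223, 73, 66, 68, 67, 68, 65, 64, 68, 66, 69, 72, 66, 63, 66, 68, 68, 63, 38, 210, 224, 27, 28, 9, 12, 16, 21, 18, 25, 13, 25, 23, 20, 20, 24, 28, 20, 14, 16, 20, 24, 12]
```

The contacts are centred within 1 mm on the bay, with 77 mm to go. I slide the pack in.

```bash
python3 -m pendant '8 -1 1.5 0 0 0 -0.2; 20 -1 1.5 0 0 0 -0.2; 30 -1 1.5 0 0 0 -0.2; 38 -1 1.5 0 0 0 -0.2; 44 -1 1.5 0 0 0 -0.2; 50 -1 1.5 0 0 0 -0.2'; python3 -m pendant '7 0 0 0 0 0 -0.2; 14 0 0 0 0 0 -0.2; 20 0 0 0 0 0 -0.2; 20 0 0 0 0 0 -0.2'
```

```text
t: 42.35
ee_pos: [494.0, -86.3, 9.2]
tool_rot: [3.137, -0.11, -0.0]
contact_force: [0.2, -0.0, -1.8]
opening: 39.2
finger_force: 71.4
t: 42.68
ee_pos: [514.6, -87.9, 9.2]
tool_rot: [3.137, -0.11, 0.001]
contact_force: [-0.5, -0.4, -1.2]
opening: 39.0
finger_force: 71.4
```

```bash
python3 -m pendant '2 0 0.5 0 0 0 -0.2; 4 0 0.5 0 0 0 -0.2; 4 0 0.5 0 0 0 -0.2'; python3 -m pendant '1 0 0 0 0 0 -0.2; 2 0 0 0 0 0 -0.2; 2 0 0 0 0 0 -0.2'; python3 -m pendant '1 0 0 0 0 0 -0.2; 1.5 0 0 0 0 0 -0.2; 1.5 0 0 0 0 0 -0.2'
```

```text
t: 42.93
ee_pos: [517.5, -88.1, 8.6]
tool_rot: [3.137, -0.11, -0.0]
contact_force: [-0.1, 0.1, -1.6]
opening: 39.2
finger_force: 71.4
t: 43.18
ee_pos: [518.8, -88.1, 8.6]
tool_rot: [3.137, -0.11, -0.003]
contact_force: [-5.1, 0.7, 2.3]
opening: 39.1
finger_force: 72.0
t: 43.43
ee_pos: [518.7, -88.1, 8.5]
tool_rot: [3.138, -0.11, -0.008]
contact_force: [-13.8, 0.0, 10.3]
opening: 39.0
finger_force: 72.9
```

The end wall was felt at TCP x = 518.7, as predicted. I release, rise and check.

```bash
python3 -m pendant '0 0 0.5 0 0 0 0; 0 0 0.5 0 0 0 0.4; 0 0 0.5 0 0 0 0.8; 0 0 0.5 0 0 0 0.8;0 0 0.5 0 0 0 0.8'; python3 -m pendant '0 0 -30 0 0 0 0.8; 0 0 -70 0 0 0 0.8; 0 0 -110 0 0 0 0.8; -20 0 -150 0 0 0 0.8; -50 0 -180 0 0 0 0.8; -50 0 -180 0 0 0 0.8; -50 0 -180 0 0 0 0.8'
python3 - <<'E'
from h import *
d=cam("wrist","w31")
u=np.array([np.cos(-.068),np.sin(-.068)]);v=np.array([-u[1],u[0]]);O=np.array([535.2,-89.1])-1.5*u
m=mask(d,(95,90,30),(130,255,255),(0,0,512,384));n,l,st,c=cv2.connectedComponentsWithStats(m)
for i in range(1,n):
    if st[i,4]>60:
        ys,xs=np.nonzero(l==i);P=plane(d,np.c_[xs,ys],40)[:,:2]-O;a,b=P@u,P@v
        print(st[i],"u",np.percentile(a,[1,99]).round(1),"v",np.percentile(b,[1,99]).round(1))
t=cam("top","t31");s=cam("scene","s31");m=mask(s,(3,140,60),(16,255,255),(190,120,400,300));ys,xs=np.nonzero(m);print("lid",len(xs),xs.min(),xs.max(),ys.min(),ys.max())
E
```

```text
t: 43.85
ee_pos: [521.0, -88.3, 8.1]
tool_rot: [3.137, -0.11, 0.0]
contact_force: [-0.9, -0.3, -0.7]
opening: 77.1
finger_force: 0.0
t: 44.43
ee_pos: [471.1, -84.4, 190.0]
tool_rot: [3.136, -0.11, 0.006]
contact_force: [-0.4, -0.7, 0.2]
opening: 76.8
finger_force: 0.0
[235 130  44  19 821] u [-43.5 -26.9] v [-20.   19.2]
lid 1462 210 246 165 235
```

The blue tail edge is at dock x = -43.5 (home is -43) and laterally centred. The lid is at its open stop, the carton was last seen standing, and the robot is clear, so I hand in.

```bash
python3 -c "
from h import *
print(bot.job_done())"
```

```text
the job is handed in; nothing more can be done
None
```

The job is handed in at about 44.5 s of the 72 s. The pack is contacts-first against the bay's end wall and the lid rests open at its stop. The carton stands on the bench, though I last saw it partway through, before taking the pack out. The lid slipped out of the grip and fell shut four times before it stayed open, and I did not re-measure the bystander boxes at the end.

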